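# Gauge a grow block with a sanitised height gauge

## Robot

A 7-joint arm with a two-finger parallel gripper is mounted at the origin on the work surface. World frame = base frame: x ahead of the robot, y to its left, z up, the work surface at z = 0. Lengths are in m, angles in rad, forces in N, time in s.
With the tool pointing down it reaches from about 0.4 to 0.85 m from the base axis. Payload 10.4 kg.
Tool frame: the origin (TCP) lies between the finger pads; the fingertips stand tcp_to_tips ahead of it and the grasp point (between the pads) lies 8 mm behind it (tcp_to_tips is the distance from the TCP to the fingertips, in m); z points along the fingers, y is the line along which they close (so a half turn about z gives the same grasp; the last joint's range is limited). The gripper opens to 85 mm and grips with 20 to 120 N. Pads are 22 mm wide; open, the fingers measure 114 mm over their backs; the gripper's body (76 mm by 85 mm) begins 54 mm behind the grasp point. The pads swing forward as they close: fully open they stand 13 mm farther back than shut.
Start: joints at [-1.176, 0.332, -0.065, 1.46, 0.022, 1.35, -0.088], TCP at [0.254, 0.571, 0.218] pointing down, gripper open.
Joint ranges: [-2.6, 2.6], [-0.5, 2.12], [-1.47, 1.34], [0.16, 2.42], [-1.27, 4.41], [0.06, 2.06], [-2.6, 2.6]. Speed limits (rad/s): [2.22, 2.22, 2.79, 2.79, 3.14, 3.14, 3.14].

## Interface

Orientations are given as a unit quaternion [x, y, z, w].
In Python, from workcell import * gives the robot as it stands.
- The arm moves only by the tool apply_moves, never from a script. Its argument "rows" is a list of rows, each an object of numbers: "x", "y", "z": the shift along the tool's x, y, z in mm; "ax", "ay", "az": the turn, a rotation vector about the tool's x, y, z in degrees; "gripper": the closure, from 0 (fully open) to 1 (shut). A call has 1 to 5 rows; each row shifts and turns the commanded pose from where the row before left it, along the tool's axes as they then stand; what a row does not reach is not made up. A row lasts 1/12 s, in which the tool goes at most 41.7 mm and 7.16 degrees, less where a joint would pass 70% of its speed; a pose out of reach is approached as far as the arm can. A call with a gripper value outside its range is refused whole. The fingers move at their own pace and stop on an object; "newtons" is the grip in N (left out, the last holds). Time passes only in rows, so rows that do not move let the fingers close. It gives the time, the measured TCP pose, the force, the opening and the grip force at its end, in the units of the state.
- get_obs(): the state, without advancing time (a new reading comes with each control period).
- camera(name): name is "side" or "top"; returns a dict with "color" (480x640x3 uint8, red, green, blue), "fov_y" (degrees; the focal length in pixels is half the picture's height over the tangent of half this angle, whatever the lens; pixels are square), "cx", "cy" (the principal point, pixels), "k1" (the pictures are not rectified: a ray, as slopes to the right and down, at radius r is drawn at 1 + k1 r^2 times it, then the intrinsics apply), "rvec" (rotation vector, rad) and "tvec" (3), from world to camera coordinates, as OpenCV has them. Camera axes: x right, y down, z forward; pixel columns grow to the right and rows downward; lengths in m; the calibration is good to about 2 mm. A picture is of the moment at which its call begins. There is no depth.
- hand_in(): hands the job in; it is judged then, once.
The state is a dict: "clock": time; "joint_pos": joint angles; "joint_velocities": joint speeds; "tau": joint torques, N m; "position": TCP position; "ee_rot": TCP orientation; "ft_force": force on the tool from outside, world axes, zero at the start; "torque": the same for the moment, N m; "grip_width": opening from 0.0 (shut) to 1.0 (fully open); "grasp_force": force on a finger pad.
Only numpy, scipy, OpenCV 4.12 (cv2) and the standard library are available. Lean on these libraries where they do the work, as an engineer would, in place of code of your own. Each camera call takes 0.05 s, during which the arm holds its last target. There are 200 camera calls.

## Task

Push the short grow block along its channel until it rests against the stop at the back of the measuring frame. Then take the hand gauge from its stand, dip its foot well down into the open steel pot (at least halfway), and set the gauge's crossbar squarely down on both posts of the frame so that its sprung foot stands on the middle of the block and is pushed up. Finally lay the gauge back in the notches of its stand and let go, leaving the block against the stop and the pot upright; do not knock over or shift the pot and the other things on the bench, and do not ram the gauge's foot to the end of its travel.

Things in the scene. Friction and masses are not known exactly. Their poses are not given: they have to be found in the camera images.
- frame: the measuring frame, fixed: white base plate 240 x 200 mm with a channel along x. Origin on the bench under the block's proper place; +x points to the stop, z up. Channel floor at z = 5 mm; side fences 20 mm high, 110 mm apart, from x = -150 to +50 mm; back stop 35 mm high, its face at x = +48 mm. Two posts stand at y = +80 and -80 mm, 130 mm clear between them.
- post_top_left (a point): centre of the flat top of the frame's post on its +y side, 36 (x) by 30 (y) mm, 120 mm above the bench.
- post_top_right (a point): the same on its -y side.
- block: the short grow block: a cream round bag with dark ears, 96 mm across (too wide to grasp), 60 mm tall with a flat top, about 0.45 kg, standing in the channel of the frame 75 to 100 mm short of its place. Origin at the centre of its underside.
- stand: the gauge's stand, fixed: base plate 110 x 200 x 12 mm with two posts 44 (x) by 25 (y) mm at y = +67.5 and -67.5 mm. Origin at the centre of its underside. In the top of each post is a notch along y, 28 mm wide, its floor 115 mm above the bench at x = 0, lips 8 mm high.
- gauge: the hand gauge, loose, 0.3 kg: steel crossbar 16 (x) by 200 (y) by 14 (z) mm, origin at the centre of its underside; above it a dial 42 mm across, then a black grip; below it a guide 18 mm across to z = -30 mm, then an 8 mm sprung rod with the foot. Starts lying in the stand's notches, bar along the stand's y, upright.
- gauge_grip (a point): where to grasp the gauge: 78 mm above its origin, in the black grip on top, 20 (x) by 50 (y) mm, from z = 54 to 98 mm; pinch it across x.
- foot (a joint): how far the gauge's sprung foot is pushed up, m: 0 free, 0.020 when the bar lies on the frame's posts with the foot on the block, 0.030 at the end of its travel; weak spring, about 1 to 3 N.
- foot_tip (a point): centre of the underside of the gauge's foot, a steel disc 24 mm across; 75 mm below the gauge's origin while free.
- pot: the dip pot: a small open round cup of plain steel, 76 mm across the mouth, 75 mm tall, wall 3 mm, loose, 0.35 kg. Origin at the centre of its underside. It stands in the middle row, in the near, middle or far place, among the log and the bottle.
- log_mid: a bystander: tall upright grow log, a white bag full of holes with dark ear mushrooms, 90 mm across, 190 mm tall; origin at the centre of its underside. Stands in the middle row with the pot and the bottle.
- bottle: a bystander: white closed plastic bottle, 66 mm across, 170 mm tall; origin at the centre of its underside.
- jar: a bystander: squat closed jar, 56 mm across, 70 mm tall, low, at the far end of the middle row, on its left; origin at the centre of its underside.
- tape: a bystander: roll of tape lying flat, 76 mm across, 45 mm tall, at the far end of the middle row, on its right; origin at the centre of its underside.
- scraper: a bystander: 200 mm scraper lying on the bench at the far right edge; x axis along it.
There are look-alikes about, which are no part of the job. There is more than one size of the gauge; the job needs the smaller.

How it is judged:
On the way, in this order (a step that is already met when the one before it is completed fails the run):
1. the block rests against the back stop of the frame (x of block in the frame of frame between -0.006 and 0.012 m and angle between block's own z axis and vertical below 0.1 rad and horizontal distance between block and frame below 0.02 m), for 0.2 s.
2. the gauge's foot is dipped at least halfway down into the pot (z of foot_tip in the frame of pot between 0 and 0.04 m and horizontal distance between foot_tip and pot below 0.03 m), for 0.2 s.
3. the gauge's bar lies on both posts of the frame, with its foot on the middle of the block and pushed up (all of step 1 and value of joint foot between 0.015 and 0.026 m and horizontal distance between foot_tip and block below 0.025 m and z of gauge in the frame of frame between 0.116 and 0.1245 m and angle between gauge's own z axis and vertical below 0.08 rad and angle between the y axis of gauge and the y axis of frame, either way round below 0.2 rad), for 0.3 s.
At the end, for the whole second after the job is handed in: The block's centre is within 6 mm of its place against the back stop; the gauge lies upright and at rest in both notches of its stand (height within 4 mm, within 12 mm across and 25 mm along), released; the pot stands upright (all of step 1 and z of gauge in the frame of stand between 0.111 and 0.119 m and x of gauge in the frame of stand between -0.012 and 0.012 m and y of gauge in the frame of stand between -0.025 and 0.025 m and angle between each of gauge, pot's own z axis and vertical below 0.1 rad and linear speed of gauge below 0.02 m/s); the robot touches nothing.
It fails at once if the gauge's foot is rammed to the end of its travel (value of joint foot above 0.0275 m).
It fails at once if the pot is shifted by more than 30 mm or tipped (distance of pot from where it was at the start of the episode above 0.03 m or angle between pot's own z axis and vertical above 0.3 rad).
It fails at once if the log, the bottle, the jar, the tape or the scraper is shifted by more than 30 mm (distance of any of log_mid, bottle, jar, tape, scraper from where it was at the start of the episode above 0.03 m).
It fails at once if the log, the bottle or the jar is knocked over (angle between any of log_mid, bottle, jar's own z axis and vertical above 0.4 rad).
It also fails if it takes over 72 s, if anything falls off the work surface, if the arm or the gripper's body presses on something with over 40 N, if the wrist force passes 120 N, or if a joint passes its speed limit or range.

## Working session

There is one attempt and no reset: what is moved stays moved. The work goes in short steps, Python scripts to look and compute and a tool call to move; the robot and the scene stay as the last step left them, time stands still between calls to the robot, and variables do not carry over. Pictures are saved under pics/ and viewed, at most 11 in all, crops included, and the job is handed in when it is done.

Besides the shell and the picture viewer there is one more tool, called after "Call:" as name(argument=value, ...), one argument or row to a line, values as JSON. apply_moves: Moves the arm, as the interface text tells. Its arguments: {"type":"object","properties":{"rows":{"type":"array","items":{"type":"object","properties":{"x":{"type":"number"},"y":{"type":"number"},"z":{"type":"number"},"ax":{"type":"number"},"ay":{"type":"number"},"az":{"type":"number"},"gripper":{"type":"number"}}}},"newtons":{"type":"number"}},"required":["rows"]}

```bash
ls; mkdir -p pics; python3 - <<'E'
from workcell import *
import cv2,pickle
o=get_obs(); print(o)
d={}
for n in("top","side"):
    c=camera(n); d[n]=c
    cv2.imwrite(f"pics/{n}0.png",c["color"][:,:,::-1])
    print(n,{k:v for k,v in c.items() if k!="color"})
pickle.dump(d,open("cams.pkl","wb"))
E
```

```text
pics
{'clock': 0.0, 'joint_pos': array([-1.17561616,  0.33289372, -0.06467986,  1.46094908,  0.02155344,
        1.34992279, -0.08849763]), 'joint_velocities': array([-0.0015933 , -0.0006252 ,  0.00104899,  0.00045839, -0.00132683,
        0.00033836, -0.00050726]), 'tau': array([ 3.02003682e-04, -6.25471330e+01,  4.94935596e-02, -3.91597331e+01,
        1.63139025e-02,  1.03064047e-02,  1.00530085e-05]), 'position': array([0.25342016, 0.57087017, 0.21719855]), 'ee_rot': array([ 2.07376993e-01,  9.78260822e-01, -7.26920870e-04, -1.38367864e-04]), 'ft_force': array([ 5.59204487e-01, -4.76242509e-04, -2.70415295e-01]), 'torque': array([0.00503103, 0.00938723, 0.00561528]), 'grasp_force': 0.0, 'grip_width': 1.0023141942632028}
top {'fov_y': 43.534728379221605, 'cx': 328.31078015341865, 'cy': 242.66489132742305, 'k1': -0.12309309400047048, 'rvec': array([ 2.14744858, -2.17850478,  0.07979082]), 'tvec': array([-0.05057889,  0.52827731,  1.68468553])}
side {'fov_y': 42.79437241488961, 'cx': 302.4072699770285, 'cy': 226.1733529397438, 'k1': -0.20843242812722595, 'rvec': array([ 2.20710111, -0.45591728,  0.21583965]), 'tvec': array([-0.51658183,  0.20561022,  1.50685055])}
```

View pics/top0.png

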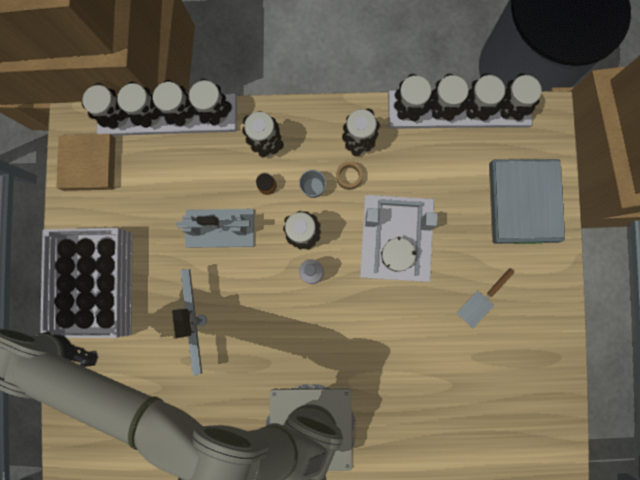

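View pics/side0.png

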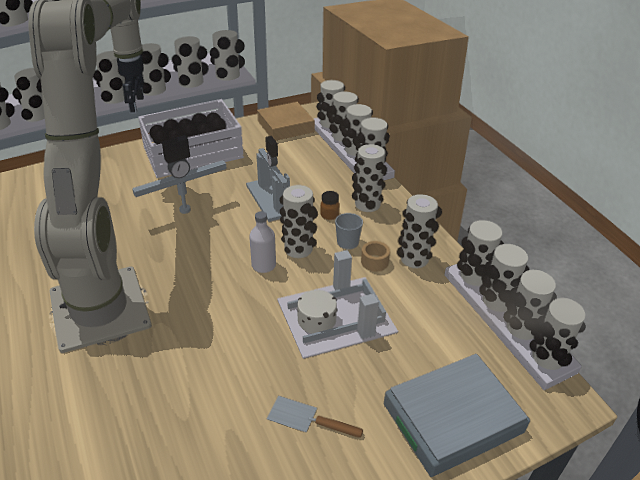

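Top view: the stand with the small gauge is near (220,228) and the pot is at (313,183), between the jar (266,183) and the tape (349,176). The log is at (302,229), the bottle at (311,271), the frame around (398,238) and the block at (400,254). The big look-alike gauge is at (190,320). I'll zoom in for the corner measurements.

```bash
cat > h.py <<'E'
import numpy as np,cv2,pickle
def K(c):
    f=240/np.tan(np.radians(c["fov_y"])/2); return np.array([[f,0,c["cx"]],[0,f,c["cy"]],[0,0,1.]])
def D(c): return np.array([c["k1"],0,0,0,0.])
def ray(c,uv):
    p=cv2.undistortPoints(np.array([[uv]],float),K(c),D(c))[0,0]
    R=cv2.Rodrigues(c["rvec"])[0]; return -R.T@c["tvec"],R.T@np.array([p[0],p[1],1])
def onz(c,uv,z):
    o,d=ray(c,uv); return o+d*(z-o[2])/d[2]
def proj(c,P): return cv2.projectPoints(np.array(P,float).reshape(-1,1,3),c["rvec"],c["tvec"],K(c),D(c))[0][:,0]
def tri(c1,u1,c2,u2):
    o,d=ray(c1,u1);p,e=ray(c2,u2);s=np.linalg.lstsq(np.c_[d,-e],p-o,rcond=None)[0]
    a=o+d*s[0];b=p+e*s[1];return (a+b)/2,np.linalg.norm(a-b)
E
python3 - <<'E'
from h import *
d=pickle.load(open("cams.pkl","rb"))
t=d["top"]["color"][:,:,::-1];s=d["side"]["color"][:,:,::-1]
A=cv2.resize(t[190:290,355:445],None,fx=5,fy=5,interpolation=cv2.INTER_CUBIC)
B=cv2.resize(t[195:260,170:265],None,fx=5,fy=5,interpolation=cv2.INTER_CUBIC)[:, :345+130]
canvas=np.zeros((500,800,3),np.uint8)
A=cv2.resize(t[190:290,355:445],None,fx=4.2,fy=4.2,interpolation=cv2.INTER_CUBIC);B=cv2.resize(t[195:260,170:265],None,fx=4.2,fy=4.2,interpolation=cv2.INTER_CUBIC)
canvas[:A.shape[0],:A.shape[1]]=A;canvas[:B.shape[0],390:390+B.shape[1]]=B
cv2.imwrite("pics/c1.png",canvas)
cv2.imwrite("pics/c2.png",cv2.resize(s[130:360,235:405],None,fx=2.6,fy=2.6,interpolation=cv2.INTER_CUBIC))
c=d["top"];
for n,uv,z in[("pot",(313,183),.075),("log",(301,229),.19),("bottle",(311,269),.17),("jar",(266,183),.07),("tape",(349,176),.045),("block",(400,254),.065),("scr",(487,297),.01),("bigg",(190,320),.1),("logA",(261,126),.19),("logB",(362,125),.19)]:
    print(n,onz(c,uv,z).round(3))
E
```

```text
pot [ 0.691 -0.019  0.075]
log [0.548 0.008 0.19 ]
bottle [ 0.446 -0.015  0.17 ]
jar [0.694 0.114 0.07 ]
tape [ 0.715 -0.12   0.045]
block [ 0.489 -0.257  0.065]
scr [ 0.366 -0.509  0.01 ]
bigg [0.315 0.32  0.1  ]
logA [0.824 0.112 0.19 ]
logB [ 0.821 -0.154  0.19 ]
```

View pics/c1.png

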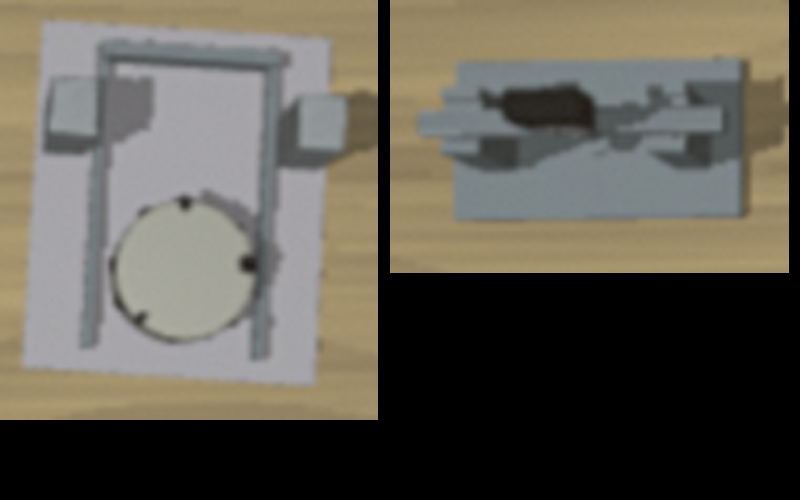

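View pics/c2.png

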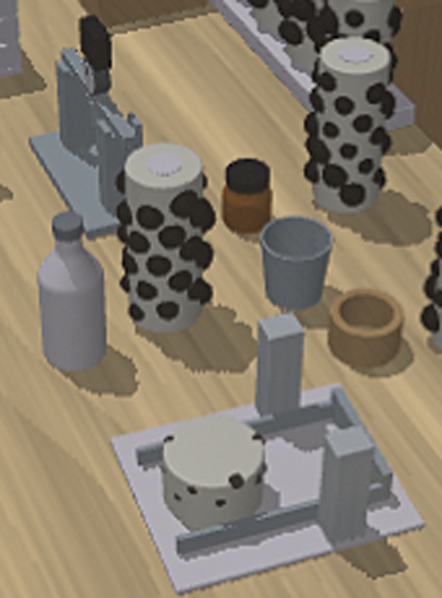

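```bash
python3 - <<'E'
from h import *
d=pickle.load(open("cams.pkl","rb"));T=d["top"];S=d["side"]
a=lambda x,y:(355+x/4.2-.4,190+y/4.2-.4)
b=lambda x,y:(170+(x-390)/4.2-.4,195+y/4.2-.4)
s=lambda x,y:(235+x/2.6-.3,130+y/2.6-.3)
pl=[onz(T,a(*q),.005) for q in[(42,20),(331,38),(316,384),(23,366)]]
print("plate",np.round(pl,4).tolist(),np.mean(pl,0).round(4))
for n,z,q in[("fenceL end",.025,(90,347)),("fenceR end",.025,(260,358)),("stop L",.04,(100,43)),("stop R",.04,(288,53)),("block",.065,(184,270))]: print(n,onz(T,a(*q),z).round(4))
for n,q,w in[("PL",(76,106),(280,328)),("PR",(322,123),(346,443))]:
    print(n,onz(T,a(*q),.12).round(4),onz(S,s(*w),.12).round(4),tri(T,a(*q),S,s(*w)))
ge=[onz(T,b(*q),.129) for q in[(418,123),(721,119)]];print("bar",np.round(ge,4),np.mean(ge,0))
st=[onz(T,b(*q),.012) for q in[(456,60),(745,60),(742,218),(455,218)]];print("stand",np.round(st,4),np.mean(st,0))
print("grip top",onz(T,b(548,107),.213),"side grip top",onz(S,s(95,20),.213), "side potrim",onz(S,s(296,243),.075))
for z in(.0,.19):print("log",onz(S,s(163,166),.19),"blk side",onz(S,s(214,450),.065))
E
```

```text
plate [[0.6683, -0.1648, 0.005], [0.6528, -0.3641, 0.005], [0.4147, -0.3467, 0.005], [0.4301, -0.1473, 0.005]] [ 0.5415 -0.2557  0.005 ]
fenceL end [ 0.4414 -0.192   0.025 ]
fenceR end [ 0.4322 -0.3064  0.025 ]
stop L [ 0.6458 -0.2022  0.04  ]
stop R [ 0.6371 -0.3291  0.04  ]
block [ 0.4895 -0.2527  0.065 ]
PL [ 0.5919 -0.1807  0.12  ] [ 0.5883 -0.1853  0.12  ] (array([ 0.5917238 , -0.18062932,  0.11518456]), np.float64(0.0017337617587731297))
PR [ 0.5785 -0.3384  0.12  ] [ 0.5745 -0.3426  0.12  ] (array([ 0.57812434, -0.3387005 ,  0.11509291]), np.float64(0.0021792380968733626))
bar [[0.5751 0.3517 0.129 ]
 [0.5742 0.1541 0.129 ]] [0.57464545 0.25287227 0.129     ]
stand [[0.634  0.3579 0.012 ]
 [0.6302 0.1555 0.012 ]
 [0.5209 0.1577 0.012 ]
 [0.5239 0.3574 0.012 ]] [0.57724553 0.25711012 0.012     ]
grip top [0.5724795  0.24752292 0.213     ] side grip top [0.57794984 0.25992062 0.213     ] side potrim [ 0.68655776 -0.02693167  0.075     ]
log [0.55149449 0.00594875 0.19      ] blk side [ 0.48967726 -0.25609843  0.065     ]
log [0.55149449 0.00594875 0.19      ] blk side [ 0.48967726 -0.25609843  0.065     ]
```

The frame origin is at about (0.584, -0.261) with yaw -4.4°. The block is at (0.4895, -0.2535), the stand at (0.577, 0.257), the gauge at (0.575, 0.253) and the pot at (0.69, -0.021). First I'll raise the arm, turn it, and carry it over to behind the block.

Call:
apply_moves(
  rows=[
    {"z":-37,"az":-4.9,"gripper":0.47},
    {"z":-37,"az":-4.9,"gripper":0.47},
    {"z":-37,"az":-4.9,"gripper":0.47},
    {"z":-37,"az":-4.9,"gripper":0.47},
    {"x":-20,"y":-31},
  ],
  newtons=40,
)

```text
invalid input at $.rows[0]: expected keys x, y, z, ax, ay, az, gripper
```

Call:
apply_moves(
  rows=[
    {"x":-20,"y":-31},
    {"x":-20,"y":-31},
    {"x":-20,"y":-31},
    {"x":-20,"y":-31},
    {"x":-20,"y":-31},
  ],
)

```text
invalid input at $.rows[0]: expected keys x, y, z, ax, ay, az, gripper
```

Call:
apply_moves(
  rows=[
    {"x":-20,"y":-31},
    {"x":-20,"y":-31},
    {"x":-20,"y":-31},
    {"x":-20,"y":-31},
    {"x":-20,"y":-31},
  ],
)

```text
invalid input at $.rows[0]: expected keys x, y, z, ax, ay, az, gripper
```

Call:
apply_moves(
  rows=[
    {"x":-20,"y":-31},
    {"x":-20,"y":-31},
    {"x":4.5,"y":-36.5},
    {"x":4.5,"y":-36.5},
    {"x":4.5,"y":-36.5},
  ],
)

```text
invalid input at $.rows[0]: expected keys x, y, z, ax, ay, az, gripper
```

All seven keys are required in every row.

Call:
apply_moves(
  rows=[
    {"x":0,"y":0,"z":-37,"ax":0,"ay":0,"az":-4.9,"gripper":0.47},
    {"x":0,"y":0,"z":-37,"ax":0,"ay":0,"az":-4.9,"gripper":0.47},
    {"x":0,"y":0,"z":-37,"ax":0,"ay":0,"az":-4.9,"gripper":0.47},
    {"x":0,"y":0,"z":-37,"ax":0,"ay":0,"az":-4.9,"gripper":0.47},
    {"x":-20,"y":-31,"z":0,"ax":0,"ay":0,"az":0,"gripper":0.47},
  ],
  newtons=40,
)

```text
clock: 0.52
position: [0.2672, 0.545, 0.3733]
ee_rot: [0.031, 1.0, 0.006, 0.0]
ft_force: [-0.3, 0.9, 1.4]
grip_width: 0.53
grasp_force: 0.0
```

Call:
apply_moves(
  rows=[
    {"x":-20,"y":-31,"z":0,"ax":0,"ay":0,"az":0,"gripper":0.47},
    {"x":-20,"y":-31,"z":0,"ax":0,"ay":0,"az":0,"gripper":0.47},
    {"x":-20,"y":-31,"z":0,"ax":0,"ay":0,"az":0,"gripper":0.47},
    {"x":-20,"y":-31,"z":0,"ax":0,"ay":0,"az":0,"gripper":0.47},
    {"x":-20,"y":-31,"z":0,"ax":0,"ay":0,"az":0,"gripper":0.47},
  ],
)

```text
clock: 0.93
position: [0.3596, 0.3749, 0.3657]
ee_rot: [0.038, 0.999, -0.0, -0.0]
ft_force: [0.3, -0.2, 0.2]
grip_width: 0.531
grasp_force: 0.0
```

Call:
apply_moves(
  rows=[
    {"x":-20,"y":-31,"z":0,"ax":0,"ay":0,"az":0,"gripper":0.47},
    {"x":-20,"y":-31,"z":0,"ax":0,"ay":0,"az":0,"gripper":0.47},
    {"x":-20,"y":-31,"z":0,"ax":0,"ay":0,"az":0,"gripper":0.47},
    {"x":-20,"y":-31,"z":0,"ax":0,"ay":0,"az":0,"gripper":0.47},
    {"x":-20,"y":-31,"z":0,"ax":0,"ay":0,"az":0,"gripper":0.47},
  ],
)

```text
clock: 1.35
position: [0.4476, 0.2127, 0.3659]
ee_rot: [0.038, 0.999, 0.0, -0.0]
ft_force: [-0.1, 0.5, 0.3]
grip_width: 0.525
grasp_force: 0.0
```

Call:
apply_moves(
  rows=[
    {"x":-20,"y":-31,"z":0,"ax":0,"ay":0,"az":0,"gripper":0.47},
    {"x":-20,"y":-31,"z":0,"ax":0,"ay":0,"az":0,"gripper":0.47},
    {"x":4.5,"y":-36.5,"z":0,"ax":0,"ay":0,"az":0,"gripper":0.47},
    {"x":4.5,"y":-36.5,"z":0,"ax":0,"ay":0,"az":0,"gripper":0.47},
    {"x":4.5,"y":-36.5,"z":0,"ax":0,"ay":0,"az":0,"gripper":0.47},
  ],
)

```text
clock: 1.77
position: [0.4601, 0.0397, 0.3654]
ee_rot: [0.038, 0.999, -0.0, -0.0]
ft_force: [0.6, 0.0, 0.6]
grip_width: 0.529
grasp_force: 0.0
```

Call:
apply_moves(
  rows=[
    {"x":4.5,"y":-36.5,"z":0,"ax":0,"ay":0,"az":0,"gripper":0.47},
    {"x":4.5,"y":-36.5,"z":0,"ax":0,"ay":0,"az":0,"gripper":0.47},
    {"x":4.5,"y":-36.5,"z":0,"ax":0,"ay":0,"az":0,"gripper":0.47},
    {"x":4.5,"y":-36.5,"z":0,"ax":0,"ay":0,"az":0,"gripper":0.47},
    {"x":4.5,"y":-36.5,"z":0,"ax":0,"ay":0,"az":0,"gripper":0.47},
  ],
)

```text
clock: 2.18
position: [0.4234, -0.1404, 0.3658]
ee_rot: [0.038, 0.999, 0.0, -0.0]
ft_force: [0.8, 0.1, -0.4]
grip_width: 0.528
grasp_force: 0.0
```

Call:
apply_moves(
  rows=[
    {"x":4.5,"y":-36.5,"z":0,"ax":0,"ay":0,"az":0,"gripper":0.47},
    {"x":4.5,"y":-36.5,"z":0,"ax":0,"ay":0,"az":0,"gripper":0.47},
    {"x":4.5,"y":-36.5,"z":0,"ax":0,"ay":0,"az":0,"gripper":0.47},
    {"x":0,"y":0,"z":0,"ax":0,"ay":0,"az":0,"gripper":0.47},
  ],
)

```text
clock: 2.52
position: [0.3995, -0.2538, 0.3662]
ee_rot: [0.043, 0.999, -0.001, 0.0]
ft_force: [-0.4, -0.2, -0.2]
grip_width: 0.531
grasp_force: 0.0
```

```bash
cat > st.py <<'E'
from workcell import *
from scipy.spatial.transform import Rotation as R
import numpy as np,sys
def state(): 
    o=get_obs();r=R.from_quat(o["ee_rot"]).as_matrix();return o,o["position"],r
def go(*targets):
    """remaining tool-axis shift (mm) from the present pose through given world points"""
    o,p,r=state(); th=np.degrees(np.arctan2(r[1,1],r[0,1]))
    print("t",round(float(o["clock"]),2),"p",p.round(4),"th",th.round(2),"tilt",(r[:2,2]).round(4),"F",o["ft_force"].round(1),"w",o["grip_width"],"g",o["grasp_force"],"j",o["joint_pos"].round(2))
    for t in targets:
        print("to",t,"tool mm",(r.T@(np.array(t)-p)*1000).round(1)); p=np.array(t)
def fr(x,y,z,o=(.584,-.261),yaw=-.077):
    return [round(o[0]+np.cos(yaw)*x-np.sin(yaw)*y,4),round(o[1]+np.sin(yaw)*x+np.cos(yaw)*y,4),z]
E
python3 -c "
from st import *
import workcell
print([n for n in dir(workcell) if n[0]!='_'],globals().get('tcp_to_tips'))
go(fr(-.185,0,.05),fr(-.148,0,.05),fr(-.0535,0,.05))"
```

```text
['MotionError', 'camera', 'get_obs', 'hand_in', 'tcp_to_tips'] 0.011
t 2.52 p [ 0.3995 -0.2538  0.3662] th 85.12 tilt [ 0.0004 -0.0012] F [-0.4 -0.2 -0.2] w 0.5305993193437891 g 0.0 j [-0.33 -0.11  0.74  1.61  0.08  1.61  1.9 ]
to [np.float64(0.3995), np.float64(-0.2468), 0.05] tool mm [  0.8   7.3 316.2]
to [np.float64(0.4364), np.float64(-0.2496), 0.05] tool mm [-37.    0.3   0. ]
to [np.float64(0.5307), np.float64(-0.2569), 0.05] tool mm [-94.6   0.7   0. ]
```

Call:
apply_moves(
  rows=[
    {"x":0,"y":1,"z":36,"ax":0,"ay":0,"az":0,"gripper":0.47},
    {"x":0,"y":1,"z":36,"ax":0,"ay":0,"az":0,"gripper":0.47},
    {"x":0,"y":1,"z":36,"ax":0,"ay":0,"az":0,"gripper":0.47},
    {"x":0,"y":1,"z":36,"ax":0,"ay":0,"az":0,"gripper":0.47},
    {"x":0,"y":1,"z":36,"ax":0,"ay":0,"az":0,"gripper":0.47},
  ],
)

```text
clock: 2.93
position: [0.4026, -0.2416, 0.1843]
ee_rot: [0.038, 0.999, 0.0, 0.0]
ft_force: [0.9, 0.1, 0.4]
grip_width: 0.528
grasp_force: 0.0
```

Call:
apply_moves(
  rows=[
    {"x":0,"y":1,"z":36,"ax":0,"ay":0,"az":0,"gripper":0.47},
    {"x":0,"y":0,"z":36,"ax":0,"ay":0,"az":0,"gripper":0.47},
    {"x":0,"y":0,"z":36,"ax":0,"ay":0,"az":0,"gripper":0.47},
    {"x":0,"y":0,"z":26,"ax":0,"ay":0,"az":0,"gripper":0.47},
    {"x":0,"y":0,"z":0,"ax":0,"ay":0,"az":0,"gripper":0.47},
  ],
)

```text
clock: 3.35
position: [0.3997, -0.2394, 0.0476]
ee_rot: [0.038, 0.999, 0.001, -0.004]
ft_force: [-1.0, 0.8, -0.1]
grip_width: 0.533
grasp_force: 0.0
```

```bash
python3 -c "
from st import *
go(fr(-.148,0,.042),fr(-.0535,0,.042))"
```

```text
t 3.35 p [ 0.3997 -0.2394  0.0476] th 85.67 tilt [-0.0081  0.0014] F [-1.   0.8 -0.1] w 0.5331810748534027 g 0.0 j [-0.26  0.2   0.77  2.08 -0.17  0.93  2.1 ]
to [np.float64(0.4364), np.float64(-0.2496), 0.042] tool mm [-37.4  -7.4   5.3]
to [np.float64(0.5307), np.float64(-0.2569), 0.042] tool mm [-94.6  -0.2  -0.8]
```

Call:
apply_moves(
  rows=[
    {"x":-9,"y":-3,"z":2,"ax":0,"ay":0,"az":0,"gripper":0.47},
    {"x":-9,"y":-2,"z":2,"ax":0,"ay":0,"az":0,"gripper":0.47},
    {"x":-9,"y":-2,"z":0,"ax":0,"ay":0,"az":0,"gripper":0.47},
    {"x":-8,"y":0,"z":0,"ax":0,"ay":0,"az":0,"gripper":0.47},
    {"x":-6,"y":0,"z":0,"ax":0,"ay":0,"az":0,"gripper":0.47},
  ],
)

```text
clock: 3.77
position: [0.4445, -0.2511, 0.0491]
ee_rot: [0.038, 0.999, 0.0, 0.0]
ft_force: [-11.5, 1.3, 19.3]
grip_width: 0.532
grasp_force: 9.2
```

Call:
apply_moves(
  rows=[
    {"x":-8,"y":0,"z":0,"ax":0,"ay":0,"az":0,"gripper":0.47},
    {"x":-8,"y":0,"z":0,"ax":0,"ay":0,"az":0,"gripper":0.47},
    {"x":-8,"y":0,"z":0,"ax":0,"ay":0,"az":0,"gripper":0.47},
    {"x":-8,"y":0,"z":0,"ax":0,"ay":0,"az":0,"gripper":0.47},
    {"x":-8,"y":0,"z":0,"ax":0,"ay":0,"az":0,"gripper":0.47},
  ],
)

```text
clock: 4.18
position: [0.4824, -0.2548, 0.0494]
ee_rot: [0.039, 0.999, 0.0, -0.001]
ft_force: [-11.1, 0.9, 16.9]
grip_width: 0.533
grasp_force: 8.8
```

Call:
apply_moves(
  rows=[
    {"x":-8,"y":0,"z":0,"ax":0,"ay":0,"az":0,"gripper":0.47},
    {"x":-8,"y":0,"z":0,"ax":0,"ay":0,"az":0,"gripper":0.47},
    {"x":-8,"y":0,"z":0,"ax":0,"ay":0,"az":0,"gripper":0.47},
    {"x":-6,"y":0,"z":0,"ax":0,"ay":0,"az":0,"gripper":0.47},
    {"x":-4,"y":0,"z":0,"ax":0,"ay":0,"az":0,"gripper":0.47},
  ],
)

```text
clock: 4.6
position: [0.5168, -0.2574, 0.0495]
ee_rot: [0.038, 0.999, 0.0, -0.001]
ft_force: [-11.8, 1.1, 17.3]
grip_width: 0.531
grasp_force: 8.9
```

```bash
python3 - <<'E'
from st import *
import h,cv2
go(fr(-.0535,0,.042))
S=camera("side");T=camera("top")
for c,n,a in((S,"s1",(270,235,400,360)),(T,"t1",(355,190,445,290))):
    cv2.imwrite(f"pics/{n}.png",cv2.resize(c["color"][a[1]:a[3],a[0]:a[2],::-1],None,fx=4,fy=4))
a=cv2.imread("pics/s1.png");b=cv2.imread("pics/t1.png");m=np.zeros((500,800,3),np.uint8)
b=b[:,:280] if 0 else cv2.resize(b,None,fx=.75,fy=.75)
m[:a.shape[0],:a.shape[1]]=a;m[:b.shape[0],520:520+b.shape[1]]=b[:,:280]
cv2.imwrite("pics/v1.png",m)
E
```

```text
t 4.6 p [ 0.5168 -0.2574  0.0495] th 85.61 tilt [-0.0014  0.0001] F [-11.8   1.1  17.3] w 0.530755508914267 g 8.851354635553434 j [-0.18  0.46  0.7   1.8  -0.34  1.01  2.14]
to [np.float64(0.5307), np.float64(-0.2569), 0.042] tool mm [-13.8   1.5   7.5]
```

View pics/v1.png

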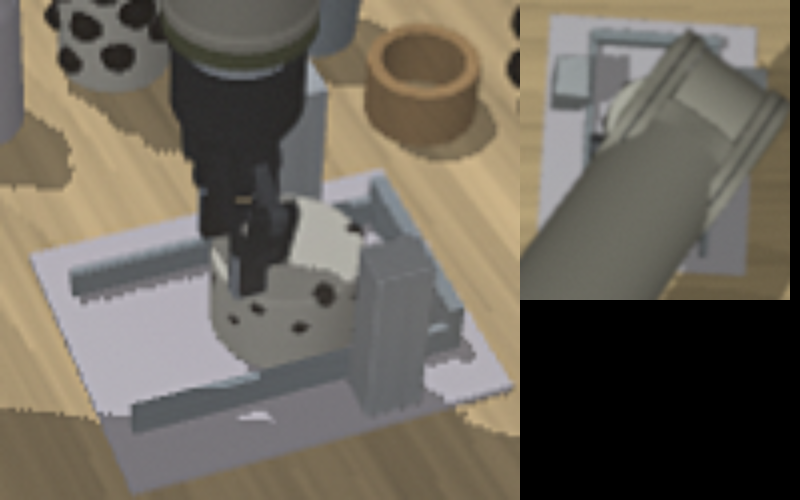

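The block is nearly home (right edge near (365,230), stop face near (375,195) in the crop). The fingers are pressing down with 17 N, so I'll ease up a little and finish the push.

Call:
apply_moves(
  rows=[
    {"x":0,"y":0,"z":-5,"ax":0,"ay":0,"az":0,"gripper":0.47},
    {"x":-3,"y":0,"z":0,"ax":0,"ay":0,"az":0,"gripper":0.47},
    {"x":-3,"y":0,"z":0,"ax":0,"ay":0,"az":0,"gripper":0.47},
  ],
)

```text
clock: 4.95
position: [0.524, -0.2568, 0.0536]
ee_rot: [0.038, 0.999, 0.0, 0.001]
ft_force: [1.1, 0.8, 0.0]
grip_width: 0.529
grasp_force: 0.0
```

Call:
apply_moves(
  rows=[
    {"x":-3,"y":0,"z":0,"ax":0,"ay":0,"az":0,"gripper":0.47},
    {"x":-2,"y":0,"z":0,"ax":0,"ay":0,"az":0,"gripper":0.47},
  ],
)

```text
clock: 5.12
position: [0.5288, -0.2571, 0.0529]
ee_rot: [0.038, 0.999, 0.0, 0.0]
ft_force: [0.2, -0.2, 0.2]
grip_width: 0.536
grasp_force: 0.0
```

Call:
apply_moves(
  rows=[
    {"x":-1,"y":0,"z":0,"ax":0,"ay":0,"az":0,"gripper":0.47},
    {"x":-1,"y":0,"z":0,"ax":0,"ay":0,"az":0,"gripper":0.47},
  ],
)

```text
clock: 5.28
position: [0.5303, -0.2575, 0.0528]
ee_rot: [0.038, 0.999, 0.0, -0.0]
ft_force: [0.9, -0.2, 0.1]
grip_width: 0.528
grasp_force: 0.0
```

```bash
python3 - <<'E'
from st import *
import h,cv2,pickle
S=camera("side");T=camera("top")
a=S["color"][225:355,270:400,::-1];b=T["color"][190:290,355:455,::-1]
m=np.hstack([cv2.resize(a,(440,440),interpolation=2),cv2.resize(b,(360,360),interpolation=2).__class__((440,360,3),np.uint8)*0])
m[:360,440:]=cv2.resize(b,(360,360),interpolation=2)
m=m.astype(np.uint8);cv2.imwrite("pics/v2.png",m)
# predicted pixel (crop) of block-top rim points when home
for q in[(.048,0),(0,.048),(0,-.048),(-.048,0)]:
    print(q,((h.proj(S,fr(*q,.065))[0]-[270,225])*440/130).round(1))
print("stop face mid z.04",((h.proj(S,[fr(.048,0,.04),fr(.048,-.05,.04)])-[270,225])*440/130).round(1))
E
```

```text
(0.048, 0) [345.9 213.6]
(0, 0.048) [258.2 185.1]
(0, -0.048) [310.2 275.7]
(-0.048, 0) [220.2 245.3]
stop face mid z.04 [[343.4 238.4]
 [371.7 285.8]]
```

View pics/v2.png

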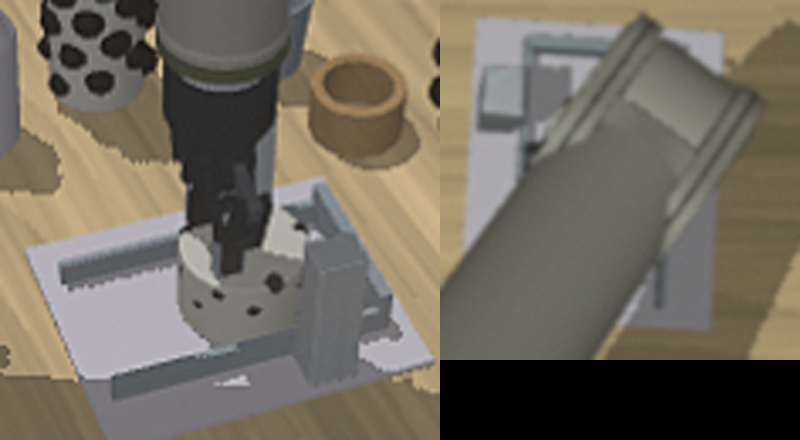

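```bash
python3 - <<'E'
from st import *
import h,pickle
S=pickle.load(open("cams.pkl","rb"))["side"]
for n,x in(("v1",-.067),("v2",-.0535)):
    print(n)
    for y in(-.022,-.037):
        for z in(.04,.05,.065,.075):
            u=h.proj(S,[fr(x-.011,y,z),fr(x+.011,y,z)])
            print(y,z,((u-[270,235])*4 if n=="v1" else (u-[270,225])*440/130).round(0).tolist())
for bx in(-.05,-.04,-.03,-.02): print(bx,"v2 rim left",((h.proj(S,[fr(bx-.048*np.cos(a),.048*np.sin(a),.065) for a in(0,.5,.9)])-[270,225])*440/130).round(0).tolist())
E
```

```text
v1
-0.022 0.04 [[225.0, 317.0], [260.0, 308.0]]
-0.022 0.05 [[225.0, 305.0], [260.0, 296.0]]
-0.022 0.065 [[226.0, 287.0], [261.0, 278.0]]
-0.022 0.075 [[226.0, 275.0], [262.0, 266.0]]
-0.037 0.04 [[234.0, 334.0], [269.0, 325.0]]
-0.037 0.05 [[234.0, 323.0], [270.0, 314.0]]
-0.037 0.065 [[235.0, 305.0], [270.0, 296.0]]
-0.037 0.075 [[236.0, 293.0], [271.0, 284.0]]
v2
-0.022 0.04 [[208.0, 297.0], [238.0, 290.0]]
-0.022 0.05 [[209.0, 287.0], [238.0, 280.0]]
-0.022 0.065 [[210.0, 272.0], [239.0, 265.0]]
-0.022 0.075 [[210.0, 262.0], [240.0, 255.0]]
-0.037 0.04 [[216.0, 312.0], [246.0, 304.0]]
-0.037 0.05 [[217.0, 302.0], [246.0, 295.0]]
-0.037 0.065 [[217.0, 287.0], [247.0, 280.0]]
-0.037 0.075 [[218.0, 277.0], [248.0, 269.0]]
-0.05 v2 rim left [[153.0, 262.0], [150.0, 238.0], [159.0, 220.0]]
-0.04 v2 rim left [[167.0, 259.0], [163.0, 235.0], [173.0, 217.0]]
-0.03 v2 rim left [[180.0, 255.0], [177.0, 231.0], [186.0, 214.0]]
-0.02 v2 rim left [[194.0, 252.0], [190.0, 228.0], [199.0, 210.0]]
```

The fingers slid up onto the block's top (rim left edge at (178,243), so the block is about 31 mm short). I'll lift, back off, go lower and push again.

Call:
apply_moves(
  rows=[
    {"x":0,"y":0,"z":-30,"ax":0,"ay":0,"az":0,"gripper":0.47},
    {"x":32,"y":0,"z":0,"ax":0,"ay":0,"az":0,"gripper":0.47},
    {"x":34,"y":0,"z":0,"ax":0,"ay":0,"az":0,"gripper":0.47},
    {"x":0,"y":0,"z":0,"ax":0,"ay":0,"az":0,"gripper":0.47},
    {"x":0,"y":0,"z":20,"ax":0,"ay":0,"az":0,"gripper":0.47},
  ],
)

```text
clock: 5.8
position: [0.4646, -0.2534, 0.0656]
ee_rot: [0.039, 0.999, 0.0, 0.003]
ft_force: [1.3, 0.7, -0.3]
grip_width: 0.532
grasp_force: 0.0
```

Call:
apply_moves(
  rows=[
    {"x":0,"y":0,"z":20,"ax":0,"ay":0,"az":0,"gripper":0.47},
    {"x":0,"y":0,"z":15,"ax":0,"ay":0,"az":0,"gripper":0.47},
    {"x":0,"y":0,"z":4,"ax":0,"ay":0,"az":0,"gripper":0.47},
    {"x":0,"y":0,"z":0,"ax":0,"ay":0,"az":0,"gripper":0.47},
    {"x":0,"y":0,"z":0,"ax":0,"ay":0,"az":0,"gripper":0.47},
  ],
)

```text
clock: 6.22
position: [0.4645, -0.2529, 0.0245]
ee_rot: [0.038, 0.999, -0.0, 0.0]
ft_force: [0.7, -0.4, 0.6]
grip_width: 0.529
grasp_force: 0.0
```

```bash
python3 - <<'E'
from st import *
import h,pickle
go(fr(-.0535,0,.025))
c=pickle.load(open("cams.pkl","rb"))["side"]
for z in(.206,.217,.23): print("start tip proj z",z,h.proj(c,[.254,.571,z]).round(0))
S=camera("side"); m=S["color"].max(2)<45
ys,xs=np.where(m[200:345,250:345]); print("lowest dark",[(int(xs[i])+250,int(ys[i])+200) for i in np.argsort(-ys)[:6]])
o,p,r=state()
for y in(-.03,): print([(z,h.proj(S,[*(p[:2]+r[:2,1]*y),z])[0].round(0).tolist()) for z in(.01,.02,.03,.04,.05)])
E
```

```text
t 6.22 p [ 0.4645 -0.2529  0.0245] th 85.64 tilt [ 0.0001 -0.0002] F [ 0.7 -0.4  0.6] w 0.5291483101388156 g 0.0 j [-0.2   0.39  0.71  1.95 -0.32  0.92  2.17]
to [np.float64(0.5307), np.float64(-0.2569), 0.025] tool mm [-66.3   1.   -0.5]
start tip proj z 0.206 [[139. 115.]]
start tip proj z 0.217 [[139. 112.]]
start tip proj z 0.23 [[138. 109.]]
lowest dark [(309, 321), (312, 320), (311, 320), (344, 317), (328, 315), (318, 313)]
[(0.01, [311.0, 330.0]), (0.02, [311.0, 327.0]), (0.03, [311.0, 324.0]), (0.04, [311.0, 321.0]), (0.05, [311.0, 318.0])]
```

Call:
apply_moves(
  rows=[
    {"x":-15,"y":0,"z":8,"ax":0,"ay":0,"az":0,"gripper":0.47},
    {"x":-7,"y":0,"z":0,"ax":0,"ay":0,"az":0,"gripper":0.47},
    {"x":-6,"y":0,"z":0,"ax":0,"ay":0,"az":0,"gripper":0.47},
    {"x":-6,"y":0,"z":0,"ax":0,"ay":0,"az":0,"gripper":0.47},
    {"x":-6,"y":0,"z":0,"ax":0,"ay":0,"az":0,"gripper":0.47},
  ],
)

```text
clock: 6.68
position: [0.5042, -0.2557, 0.0164]
ee_rot: [0.038, 0.999, 0.0, -0.0]
ft_force: [-5.5, 0.6, 3.8]
grip_width: 0.53
grasp_force: 3.0
```

Call:
apply_moves(
  rows=[
    {"x":-6,"y":0,"z":0,"ax":0,"ay":0,"az":0,"gripper":0.47},
    {"x":-6,"y":0,"z":0,"ax":0,"ay":0,"az":0,"gripper":0.47},
    {"x":-4,"y":0,"z":0,"ax":0,"ay":0,"az":0,"gripper":0.47},
    {"x":-3,"y":0,"z":0,"ax":0,"ay":0,"az":0,"gripper":0.47},
  ],
)

```text
clock: 7.02
position: [0.5231, -0.2573, 0.0162]
ee_rot: [0.038, 0.999, 0.0, -0.0]
ft_force: [-5.6, 1.2, 4.4]
grip_width: 0.531
grasp_force: 3.3
```

Call:
apply_moves(
  rows=[
    {"x":-2,"y":0,"z":0,"ax":0,"ay":0,"az":0,"gripper":0.47},
    {"x":-2,"y":0,"z":0,"ax":0,"ay":0,"az":0,"gripper":0.47},
  ],
)

```text
clock: 7.18
position: [0.5268, -0.2576, 0.0161]
ee_rot: [0.038, 0.999, 0.0, -0.0]
ft_force: [-5.9, -0.5, 5.6]
grip_width: 0.529
grasp_force: 3.4
```

Call:
apply_moves(
  rows=[
    {"x":-1,"y":0,"z":0,"ax":0,"ay":0,"az":0,"gripper":0.47},
    {"x":-1,"y":0,"z":0,"ax":0,"ay":0,"az":0,"gripper":0.47},
  ],
)

```text
clock: 7.35
position: [0.5288, -0.2577, 0.0161]
ee_rot: [0.038, 0.999, 0.0, -0.0]
ft_force: [-5.4, 0.3, 6.0]
grip_width: 0.534
grasp_force: 3.3
```

Call:
apply_moves(
  rows=[
    {"x":-1.5,"y":0,"z":0,"ax":0,"ay":0,"az":0,"gripper":0.47},
    {"x":-1.5,"y":0,"z":0,"ax":0,"ay":0,"az":0,"gripper":0.47},
  ],
)

```text
clock: 7.52
position: [0.5318, -0.2579, 0.0161]
ee_rot: [0.038, 0.999, 0.0, -0.0]
ft_force: [-4.2, 0.4, 4.6]
grip_width: 0.534
grasp_force: 3.2
```

Call:
apply_moves(
  rows=[
    {"x":-1,"y":0,"z":0,"ax":0,"ay":0,"az":0,"gripper":0.47},
    {"x":-1,"y":0,"z":0,"ax":0,"ay":0,"az":0,"gripper":0.47},
  ],
)

```text
clock: 7.68
position: [0.5334, -0.258, 0.016]
ee_rot: [0.038, 0.999, 0.0, -0.001]
ft_force: [-11.7, 1.5, 8.6]
grip_width: 0.532
grasp_force: 5.8
```

```bash
python3 - <<'E'
from st import *
import h,cv2,pickle
go()
S=camera("side")
a=S["color"][225:355,270:400,::-1]
cv2.imwrite("pics/v3.png",cv2.resize(a,(520,520),interpolation=2))
for bx in(-.02,-.01,0,.01): print(bx,((h.proj(S,[fr(bx+.048*np.cos(a),.048*np.sin(a),.065) for a in(0,.7,1.57,3.14,2.6)])-[270,225])*4).round(0).tolist())
E
```

```text
t 7.68 p [ 0.5334 -0.258   0.016 ] th 85.64 tilt [-0.0013  0.0004] F [-11.7   1.5   8.6] w 0.531524241294313 g 5.823828801512718 j [-0.15  0.53  0.66  1.78 -0.39  0.97  2.17]
-0.02 [[378.0, 260.0], [341.0, 231.0], [275.0, 226.0], [229.0, 298.0], [225.0, 267.0]]
-0.01 [[393.0, 256.0], [356.0, 227.0], [290.0, 222.0], [245.0, 294.0], [241.0, 263.0]]
0 [[409.0, 252.0], [371.0, 223.0], [305.0, 219.0], [260.0, 290.0], [256.0, 260.0]]
0.01 [[424.0, 249.0], [386.0, 220.0], [320.0, 215.0], [276.0, 286.0], [272.0, 256.0]]
```

View pics/v3.png

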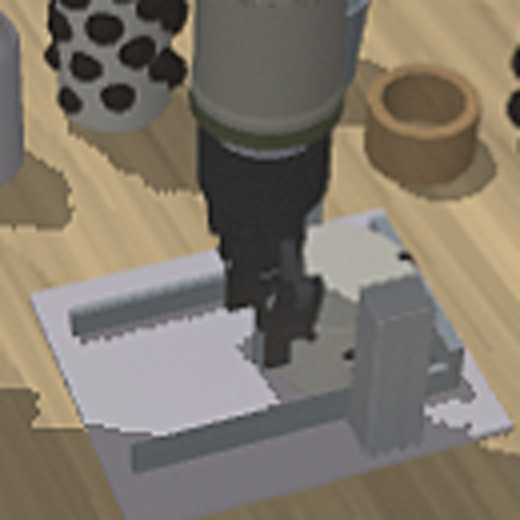

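The block is against the stop (rim at about (412,258), and the force jumped to 12 N). Next I back off, rise and turn for the gauge.

Call:
apply_moves(
  rows=[
    {"x":25,"y":0,"z":0,"ax":0,"ay":0,"az":0,"gripper":0.47},
    {"x":0,"y":0,"z":-35,"ax":0,"ay":0,"az":0,"gripper":0},
    {"x":0,"y":0,"z":-35,"ax":0,"ay":0,"az":0,"gripper":0},
    {"x":0,"y":0,"z":-35,"ax":0,"ay":0,"az":0,"gripper":0},
    {"x":0,"y":0,"z":-35,"ax":0,"ay":0,"az":0,"gripper":0},
  ],
)

```text
clock: 8.15
position: [0.5095, -0.2558, 0.1577]
ee_rot: [0.038, 0.999, -0.0, 0.001]
ft_force: [0.6, 0.2, 0.9]
grip_width: 0.998
grasp_force: 0.0
```

Call:
apply_moves(
  rows=[
    {"x":0,"y":0,"z":-35,"ax":0,"ay":0,"az":6.8,"gripper":0},
    {"x":0,"y":0,"z":-35,"ax":0,"ay":0,"az":6.8,"gripper":0},
    {"x":0,"y":0,"z":-35,"ax":0,"ay":0,"az":6.8,"gripper":0},
    {"x":0,"y":0,"z":-35,"ax":0,"ay":0,"az":6.8,"gripper":0},
    {"x":0,"y":0,"z":-35,"ax":0,"ay":0,"az":6.8,"gripper":0},
  ],
)

```text
clock: 8.57
position: [0.5094, -0.2557, 0.3331]
ee_rot: [0.331, 0.944, 0.0, 0.001]
ft_force: [1.0, 0.1, 0.4]
grip_width: 0.998
grasp_force: 0.0
```

Call:
apply_moves(
  rows=[
    {"x":0,"y":0,"z":0,"ax":0,"ay":0,"az":6.5,"gripper":0},
    {"x":0,"y":0,"z":0,"ax":0,"ay":0,"az":6.5,"gripper":0},
    {"x":0,"y":0,"z":0,"ax":0,"ay":0,"az":6.5,"gripper":0},
    {"x":0,"y":0,"z":0,"ax":0,"ay":0,"az":6.5,"gripper":0},
    {"x":0,"y":0,"z":0,"ax":0,"ay":0,"az":6.5,"gripper":0},
  ],
)

```text
clock: 8.98
position: [0.5098, -0.2557, 0.3312]
ee_rot: [0.582, 0.813, 0.0, 0.001]
ft_force: [-0.1, -0.2, 0.4]
grip_width: 1.005
grasp_force: 0.0
```

Call:
apply_moves(
  rows=[
    {"x":0,"y":0,"z":0,"ax":0,"ay":0,"az":6.5,"gripper":0},
    {"x":0,"y":0,"z":0,"ax":0,"ay":0,"az":6.5,"gripper":0},
    {"x":0,"y":0,"z":0,"ax":0,"ay":0,"az":6.1,"gripper":0},
    {"x":0,"y":0,"z":0,"ax":0,"ay":0,"az":0,"gripper":0},
  ],
)

```text
clock: 9.32
position: [0.5098, -0.2557, 0.3311]
ee_rot: [0.708, 0.706, 0.0, 0.0]
ft_force: [-0.5, 0.6, 0.0]
grip_width: 0.998
grasp_force: 0.0
```

```bash
python3 - <<'E'
from st import *
import h
go([.575,.253,.33],[.575,.253,.2])
T=camera("top");S=camera("side")
import pickle;pickle.dump({"top":T,"side":S},open("cams2.pkl","wb"))
# block in top view: cream mask
im=T["color"].astype(int);
import cv2
cv2.imwrite("pics/full.png",T["color"][:,:,::-1])
m=((im.min(2)>165)&(im[:,:,0]-im[:,:,2]>12)&(im[:,:,0]-im[:,:,2]<60)).astype(np.uint8);m[:, :360]=0;m[:,440:]=0;m[:190]=0;m[290:]=0
n,l,s,c=cv2.connectedComponentsWithStats(m);k=[i for i in range(1,n) if s[i,4]>150]
print([(s[i].tolist(),c[i].round(1),h.onz(T,c[i],.065).round(4)) for i in k], fr(0,0,0))
E
```

```text
t 9.32 p [ 0.5098 -0.2557  0.3311] th -0.19 tilt [ 0.001  -0.0001] F [-0.5  0.6  0. ] w 0.9976147029063522 g 0.0 j [-0.46  0.26  1.05  1.46 -0.22  1.55  0.58]
to [0.575, 0.253, 0.33] tool mm [508.9  63.5   1.1]
to [0.575, 0.253, 0.2] tool mm [ 0.0e+00 -1.0e-01  1.3e+02]
[] [np.float64(0.584), np.float64(-0.261), 0]
```

Call:
apply_moves(
  rows=[
    {"x":39,"y":4.9,"z":0,"ax":0,"ay":0,"az":0,"gripper":0},
    {"x":39,"y":4.9,"z":0,"ax":0,"ay":0,"az":0,"gripper":0},
    {"x":39,"y":4.9,"z":0,"ax":0,"ay":0,"az":0,"gripper":0},
    {"x":39,"y":4.9,"z":0,"ax":0,"ay":0,"az":0,"gripper":0},
    {"x":39,"y":4.9,"z":0,"ax":0,"ay":0,"az":0,"gripper":0},
  ],
)

```text
clock: 9.83
position: [0.5336, -0.059, 0.3314]
ee_rot: [0.705, 0.709, 0.001, 0.0]
ft_force: [1.1, 0.1, 0.8]
grip_width: 1.0
grasp_force: 0.0
```

Call:
apply_moves(
  rows=[
    {"x":39,"y":4.9,"z":0,"ax":0,"ay":0,"az":0,"gripper":0},
    {"x":39,"y":4.9,"z":0,"ax":0,"ay":0,"az":0,"gripper":0},
    {"x":39,"y":4.9,"z":0,"ax":0,"ay":0,"az":0,"gripper":0},
    {"x":39,"y":4.9,"z":0,"ax":0,"ay":0,"az":0,"gripper":0},
    {"x":39,"y":4.9,"z":0,"ax":0,"ay":0,"az":0,"gripper":0},
  ],
)

```text
clock: 10.25
position: [0.5578, 0.1363, 0.3313]
ee_rot: [0.705, 0.709, 0.001, -0.0]
ft_force: [0.8, -0.3, 0.6]
grip_width: 1.0
grasp_force: 0.0
```

Call:
apply_moves(
  rows=[
    {"x":39,"y":4.9,"z":0,"ax":0,"ay":0,"az":0,"gripper":0},
    {"x":39,"y":4.9,"z":0,"ax":0,"ay":0,"az":0,"gripper":0},
    {"x":39,"y":4.9,"z":0,"ax":0,"ay":0,"az":0,"gripper":0},
    {"x":0,"y":0,"z":0,"ax":0,"ay":0,"az":0,"gripper":0},
    {"x":0,"y":0,"z":0,"ax":0,"ay":0,"az":0,"gripper":0},
  ],
)

```text
clock: 10.67
position: [0.5719, 0.2542, 0.3299]
ee_rot: [0.704, 0.71, -0.001, 0.0]
ft_force: [0.1, -1.1, 0.5]
grip_width: 0.999
grasp_force: 0.0
```

```bash
python3 - <<'E'
from st import *
import h,cv2
go([.575,.253,.33],[.575,.253,.2])
S=camera("side");T=camera("top")
a=S["color"][90:250,220:330,::-1]
a=cv2.resize(a,None,fx=3.6,fy=3.6,interpolation=2)
b=cv2.resize(T["color"][190:290,355:445,::-1],None,fx=4.2,fy=4.2,interpolation=2)
m=np.zeros((600,800,3),np.uint8);m[:a.shape[0],:a.shape[1]]=a;m[:b.shape[0],400:400+b.shape[1]]=b
cv2.imwrite("pics/v4.png",m)
E
```

```text
t 10.67 p [0.5719 0.2542 0.3299] th 0.52 tilt [-0.0008 -0.0011] F [ 0.1 -1.1  0.5] w 0.9989216085575563 g 0.0 j [-1.06  0.37  0.8   1.3  -0.26  1.58 -0.29]
to [0.575, 0.253, 0.33] tool mm [-1.3  3.1 -0.1]
to [0.575, 0.253, 0.2] tool mm [1.0e-01 1.0e-01 1.3e+02]
```

View pics/v4.png

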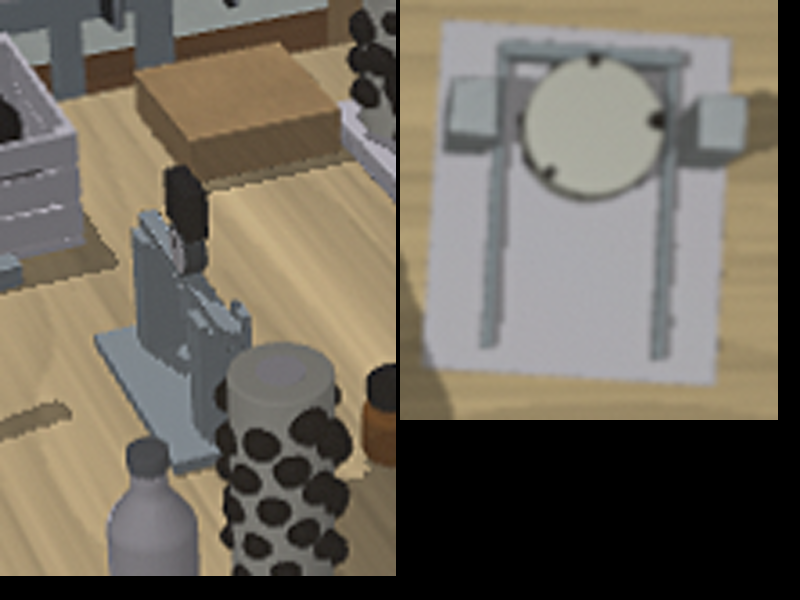

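Block confirmed at the stop in the top crop (centre at (593,127)). Before descending, I'll check the true fingertip height from an image difference.

```bash
python3 - <<'E'
from st import *
import h,cv2,pickle
S=camera("side");o,p,r=state()
A=pickle.load(open("cams2.pkl","rb"))["side"]["color"].astype(int)
d=np.abs(S["color"].astype(int)-A).max(2)>25
m=d&(S["color"].max(2)<70)
m[:, :225]=0;m[:,345:]=0
for s in(1,-1):
    print(s,[(z,h.proj(S,p+r[:,1]*.05*s+[0,0,z])[0].round(0).tolist()) for z in(-.011,.0,.015,.03)])
n,l,st,c=cv2.connectedComponentsWithStats(m.astype(np.uint8))
print([st[i].tolist() for i in range(1,n) if st[i,4]>15])
for v in range(60,150,3):
    x=np.where(m[v])[0]
    if len(x):print(v,x.min(),x.max(),len(x))
print(h.onz(camera("top"),(355+193/4.2-.4,190+127/4.2-.4),.065),fr(0,0,0))
E
```

```text
1 [(-0.011, [287.0, 102.0]), (0.0, [286.0, 99.0]), (0.015, [286.0, 94.0]), (0.03, [286.0, 89.0])]
-1 [(-0.011, [252.0, 109.0]), (0.0, [252.0, 106.0]), (0.015, [252.0, 101.0]), (0.03, [252.0, 96.0])]
[[225, 0, 13, 4, 25], [226, 29, 70, 68, 1849], [225, 37, 5, 12, 51], [235, 39, 9, 14, 105], [317, 92, 28, 45, 500], [326, 93, 7, 7, 33], [339, 106, 6, 6, 28], [306, 203, 4, 6, 18]]
60 226 293 60
63 227 293 55
66 230 294 48
69 241 294 44
72 241 294 47
75 241 294 37
78 241 288 26
81 241 288 21
84 244 288 17
87 248 344 11
90 248 343 8
93 249 328 7
96 251 332 15
99 317 330 10
102 319 325 7
105 317 333 14
108 317 344 25
111 320 343 15
114 318 336 18
117 318 341 21
120 329 344 16
123 331 344 11
126 330 344 13
129 330 343 12
132 333 342 4
135 343 344 2
[ 0.58437595 -0.26097274  0.065     ] [np.float64(0.584), np.float64(-0.261), 0]
```

Call:
apply_moves(
  rows=[
    {"x":-1,"y":3,"z":36,"ax":0,"ay":0,"az":0.9,"gripper":0},
    {"x":0,"y":0,"z":36,"ax":0,"ay":0,"az":0,"gripper":0},
    {"x":0,"y":0,"z":36,"ax":0,"ay":0,"az":0,"gripper":0},
    {"x":0,"y":0,"z":30,"ax":0,"ay":0,"az":0,"gripper":0},
    {"x":0,"y":0,"z":15,"ax":0,"ay":0,"az":0,"gripper":0},
  ],
)

```text
clock: 11.28
position: [0.5739, 0.2485, 0.1746]
ee_rot: [0.713, 0.702, -0.002, -0.001]
ft_force: [0.1, 1.0, 0.2]
grip_width: 0.997
grasp_force: 0.0
```

Call:
apply_moves(
  rows=[
    {"x":0,"y":0,"z":11,"ax":0,"ay":0,"az":0,"gripper":0},
    {"x":0,"y":0,"z":0,"ax":0,"ay":0,"az":0,"gripper":0},
    {"x":0,"y":0,"z":0,"ax":0,"ay":0,"az":0,"gripper":0},
  ],
)

```text
clock: 11.53
position: [0.5758, 0.2497, 0.1679]
ee_rot: [0.712, 0.702, 0.0, 0.0]
ft_force: [0.8, 0.3, 0.4]
grip_width: 0.999
grasp_force: 0.0
```

```bash
python3 - <<'E'
from st import *
import h,cv2,pickle
go([.575,.253,.166])
S=camera("side")
cv2.imwrite("pics/v5.png",cv2.resize(S["color"][110:250,220:340,::-1],None,fx=4.2,fy=4.2,interpolation=2))
E
```

```text
t 11.53 p [0.5758 0.2497 0.1679] th -0.87 tilt [0.0007 0.0005] F [0.8 0.3 0.4] w 0.9986522960138404 g 0.0 j [-1.05  0.44  0.76  1.56 -0.32  1.27 -0.26]
to [0.575, 0.253, 0.166] tool mm [ 3.3 -0.9  1.9]
```

View pics/v5.png

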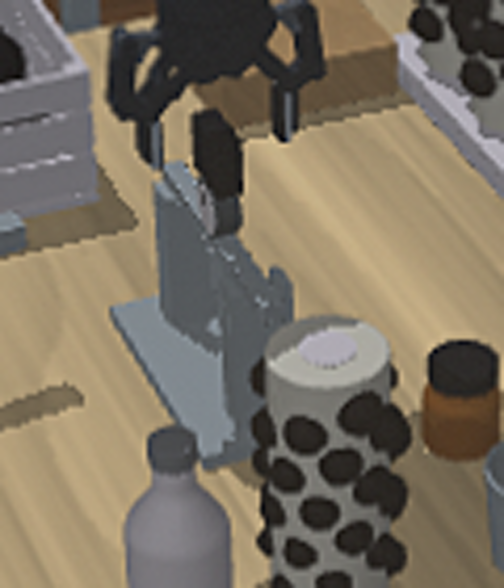

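View: the fingers straddle the grip, tips at (150,168) and (285,138), the grip between (210,115) and (225,205). I'll lower a touch and close.

Call:
apply_moves(
  rows=[
    {"x":3,"y":0,"z":4,"ax":0,"ay":0,"az":-0.5,"gripper":0},
    {"x":0,"y":0,"z":0,"ax":0,"ay":0,"az":0,"gripper":0.5},
    {"x":0,"y":0,"z":0,"ax":0,"ay":0,"az":0,"gripper":1},
    {"x":0,"y":0,"z":0,"ax":0,"ay":0,"az":0,"gripper":1},
    {"x":0,"y":0,"z":0,"ax":0,"ay":0,"az":0,"gripper":1},
  ],
  newtons=50,
)

```text
clock: 12.0
position: [0.5756, 0.2532, 0.1633]
ee_rot: [0.709, 0.705, 0.0, 0.0]
ft_force: [-0.6, -0.0, -0.7]
grip_width: 0.452
grasp_force: 0.0
```

Call:
apply_moves(
  rows=[
    {"x":0,"y":0,"z":0,"ax":0,"ay":0,"az":0,"gripper":1},
    {"x":0,"y":0,"z":0,"ax":0,"ay":0,"az":0,"gripper":1},
    {"x":0,"y":0,"z":0,"ax":0,"ay":0,"az":0,"gripper":1},
  ],
)

```text
clock: 12.25
position: [0.5756, 0.2531, 0.1633]
ee_rot: [0.709, 0.705, 0.0, 0.0]
ft_force: [0.3, -0.1, 2.0]
grip_width: 0.227
grasp_force: 49.5
```

```bash
python3 - <<'E'
from st import *
go()
import pickle
o,p,r=state(); pickle.dump((p,o["ee_rot"]),open("grasp.pkl","wb"))
E
```

```text
t 12.25 p [0.5756 0.2531 0.1633] th -0.34 tilt [0.0004 0.0002] F [ 0.3 -0.1  2. ] w 0.2274143582154508 g 49.4527530670166 j [-1.05  0.45  0.75  1.56 -0.32  1.26 -0.26]
```

Gripped at 19 mm with 49 N. Now I lift and carry it to above the pot.

Call:
apply_moves(
  rows=[
    {"x":0,"y":0,"z":-12,"ax":0,"ay":0,"az":0,"gripper":1},
    {"x":0,"y":0,"z":-33,"ax":0,"ay":0,"az":0,"gripper":1},
    {"x":0,"y":0,"z":-36,"ax":0,"ay":0,"az":0,"gripper":1},
    {"x":0,"y":0,"z":-36,"ax":0,"ay":0,"az":0,"gripper":1},
    {"x":0,"y":0,"z":-36,"ax":0,"ay":0,"az":0,"gripper":1},
  ],
)

```text
clock: 12.67
position: [0.5749, 0.2527, 0.3182]
ee_rot: [0.709, 0.705, -0.0, -0.0]
ft_force: [1.0, 0.7, -2.8]
grip_width: 0.231
grasp_force: 49.6
```

Call:
apply_moves(
  rows=[
    {"x":0,"y":0,"z":-36,"ax":0,"ay":0,"az":0,"gripper":1},
    {"x":0,"y":0,"z":-18,"ax":0,"ay":0,"az":0,"gripper":1},
    {"x":-20,"y":8,"z":0,"ax":0,"ay":0,"az":0,"gripper":1},
    {"x":-35,"y":14.5,"z":0,"ax":0,"ay":0,"az":0,"gripper":1},
    {"x":-35,"y":14.5,"z":0,"ax":0,"ay":0,"az":0,"gripper":1},
  ],
)

```text
clock: 13.08
position: [0.6117, 0.1632, 0.3706]
ee_rot: [0.708, 0.706, 0.0, -0.0]
ft_force: [0.3, -0.9, -2.1]
grip_width: 0.229
grasp_force: 49.6
```

Call:
apply_moves(
  rows=[
    {"x":-35,"y":14.5,"z":0,"ax":0,"ay":0,"az":0,"gripper":1},
    {"x":-35,"y":14.5,"z":0,"ax":0,"ay":0,"az":0,"gripper":1},
    {"x":-35,"y":14.5,"z":0,"ax":0,"ay":0,"az":0,"gripper":1},
    {"x":-35,"y":14.5,"z":0,"ax":0,"ay":0,"az":0,"gripper":1},
    {"x":-26,"y":12,"z":0,"ax":0,"ay":0,"az":0,"gripper":1},
  ],
)

```text
clock: 13.5
position: [0.6809, -0.0072, 0.3704]
ee_rot: [0.71, 0.704, -0.001, 0.0]
ft_force: [-0.2, 0.5, -2.3]
grip_width: 0.226
grasp_force: 49.6
```

Call:
apply_moves(
  rows=[
    {"x":-18,"y":7,"z":0,"ax":0,"ay":0,"az":0,"gripper":1},
    {"x":0,"y":0,"z":0,"ax":0,"ay":0,"az":0,"gripper":1},
    {"x":0,"y":0,"z":0,"ax":0,"ay":0,"az":0,"gripper":1},
  ],
)

```text
clock: 13.75
position: [0.6876, -0.0232, 0.37]
ee_rot: [0.71, 0.704, -0.001, -0.0]
ft_force: [-0.5, 1.8, -2.7]
grip_width: 0.23
grasp_force: 49.9
```

```bash
python3 - <<'E'
from st import *
import h,cv2,pickle
go([.69,-.021,.37],[.69,-.021,.151])
C=pickle.load(open("cams2.pkl","rb"))
S=camera("side")
# pot rim centre from initial pictures: refine by triangulating rim centre
print(h.tri(C["top"],(313,183),C["side"],(235+296/2.6-.3,130+243/2.6-.3)))
# foot: project the expected foot
o,p,r=state();print("foot exp px",h.proj(S,p+[0,0,-.123]).round(0),"pot rim px",h.proj(S,[.69,-.021,.075]).round(0))
cv2.imwrite("pics/v6.png",cv2.resize(S["color"][60:290,260:440,::-1],None,fx=2.6,fy=2.6,interpolation=2))
E
```

```text
t 13.75 p [ 0.6876 -0.0232  0.37  ] th -0.5 tilt [-0.0009 -0.0007] F [-0.5  1.8 -2.7] w 0.2295926767542931 g 49.941843152046204 j [-0.49  0.56  0.84  1.   -0.41  1.73  0.19]
to [0.69, -0.021, 0.37] tool mm [ 2.3  2.4 -0. ]
to [0.69, -0.021, 0.151] tool mm [1.00e-01 2.00e-01 2.19e+02]
(array([ 0.69175481, -0.01819818,  0.06710425]), np.float64(0.0007644448730242648))
foot exp px [[351. 169.]] pot rim px [[349. 222.]]
```

View pics/v6.png

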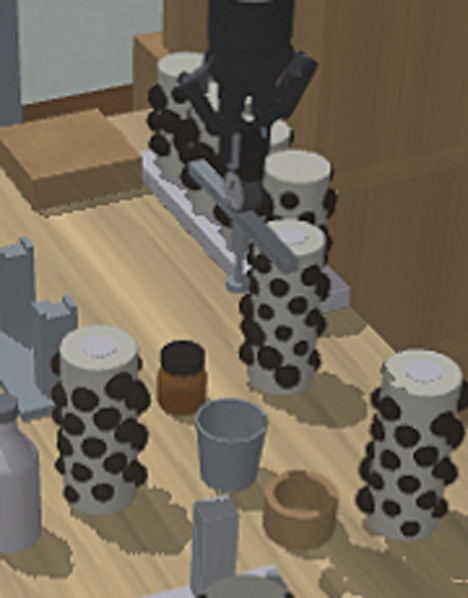

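The gauge hangs upright, foot at (351,170) as predicted, pot mouth at (349,222). I'll dip it.

Call:
apply_moves(
  rows=[
    {"x":2,"y":2,"z":35,"ax":0,"ay":0,"az":0,"gripper":1},
    {"x":0,"y":0,"z":35,"ax":0,"ay":0,"az":0,"gripper":1},
    {"x":0,"y":0,"z":35,"ax":0,"ay":0,"az":0,"gripper":1},
    {"x":0,"y":0,"z":30,"ax":0,"ay":0,"az":0,"gripper":1},
    {"x":0,"y":0,"z":20,"ax":0,"ay":0,"az":0,"gripper":1},
  ],
)

```text
clock: 14.22
position: [0.6884, -0.0168, 0.2118]
ee_rot: [0.708, 0.706, -0.001, -0.002]
ft_force: [-0.5, -0.1, -2.9]
grip_width: 0.225
grasp_force: 49.9
```

Call:
apply_moves(
  rows=[
    {"x":0,"y":0,"z":20,"ax":0,"ay":0,"az":0,"gripper":1},
    {"x":0,"y":0,"z":20,"ax":0,"ay":0,"az":0,"gripper":1},
    {"x":0,"y":0,"z":16,"ax":0,"ay":0,"az":0,"gripper":1},
    {"x":0,"y":0,"z":8,"ax":0,"ay":0,"az":0,"gripper":1},
    {"x":0,"y":0,"z":0,"ax":0,"ay":0,"az":0,"gripper":1},
  ],
)

```text
clock: 14.63
position: [0.6888, -0.0175, 0.1493]
ee_rot: [0.708, 0.706, -0.001, -0.001]
ft_force: [-0.5, -0.9, -2.6]
grip_width: 0.226
grasp_force: 49.8
```

Call:
apply_moves(
  rows=[
    {"x":0,"y":0,"z":0,"ax":0,"ay":0,"az":0,"gripper":1},
    {"x":0,"y":0,"z":0,"ax":0,"ay":0,"az":0,"gripper":1},
    {"x":0,"y":0,"z":0,"ax":0,"ay":0,"az":0,"gripper":1},
    {"x":0,"y":0,"z":0,"ax":0,"ay":0,"az":0,"gripper":1},
    {"x":0,"y":0,"z":0,"ax":0,"ay":0,"az":0,"gripper":1},
  ],
)

```text
clock: 15.05
position: [0.6901, -0.0196, 0.1517]
ee_rot: [0.709, 0.705, 0.0, 0.0]
ft_force: [0.7, -0.2, -3.2]
grip_width: 0.227
grasp_force: 49.8
```

```bash
python3 -c "
from st import *
go([.69,-.021,.151])"
```

```text
t 15.05 p [ 0.6901 -0.0196  0.1517] th -0.34 tilt [0.001  0.0002] F [ 0.7 -0.2 -3.2] w 0.2265313488831297 g 49.80995535850525 j [-0.55  0.62  0.78  1.39 -0.44  1.31  0.24]
to [0.69, -0.021, 0.151] tool mm [-1.4 -0.1  0.7]
```

Call:
apply_moves(
  rows=[
    {"x":0,"y":0,"z":-20,"ax":0,"ay":0,"az":0,"gripper":1},
    {"x":0,"y":0,"z":-33,"ax":0,"ay":0,"az":0,"gripper":1},
    {"x":0,"y":0,"z":-35,"ax":0,"ay":0,"az":0,"gripper":1},
    {"x":0,"y":0,"z":-35,"ax":0,"ay":0,"az":0,"gripper":1},
    {"x":0,"y":0,"z":-35,"ax":0,"ay":0,"az":0,"gripper":1},
  ],
)

```text
clock: 15.47
position: [0.6895, -0.0197, 0.3111]
ee_rot: [0.709, 0.705, 0.0, 0.0]
ft_force: [1.1, -0.2, -3.2]
grip_width: 0.232
grasp_force: 50.0
```

Call:
apply_moves(
  rows=[
    {"x":0,"y":0,"z":-30,"ax":0,"ay":0,"az":0,"gripper":1},
    {"x":0,"y":0,"z":-12,"ax":0,"ay":0,"az":0,"gripper":1},
    {"x":-20,"y":-9,"z":0,"ax":0,"ay":0,"az":0,"gripper":1},
    {"x":-34,"y":-14.5,"z":0,"ax":0,"ay":0,"az":0,"gripper":1},
    {"x":-34,"y":-14.5,"z":0,"ax":0,"ay":0,"az":0,"gripper":1},
  ],
)

```text
clock: 15.88
position: [0.6512, -0.1073, 0.3511]
ee_rot: [0.708, 0.706, 0.0, 0.0]
ft_force: [-0.0, -1.2, -2.4]
grip_width: 0.226
grasp_force: 50.0
```

Call:
apply_moves(
  rows=[
    {"x":-34,"y":-14.5,"z":0,"ax":0,"ay":0,"az":0,"gripper":1},
    {"x":-34,"y":-14.5,"z":0,"ax":0,"ay":0,"az":0,"gripper":1},
    {"x":-34,"y":-14.5,"z":0,"ax":0,"ay":0,"az":0,"gripper":1},
    {"x":-34,"y":-14.5,"z":0,"ax":0,"ay":0,"az":0,"gripper":1},
    {"x":-17,"y":-8,"z":0,"ax":0,"ay":0,"az":2,"gripper":1},
  ],
)

```text
clock: 16.3
position: [0.5813, -0.2653, 0.3519]
ee_rot: [0.723, 0.69, -0.0, 0.001]
ft_force: [-0.2, -0.4, -2.5]
grip_width: 0.229
grasp_force: 50.0
```

Call:
apply_moves(
  rows=[
    {"x":0,"y":0,"z":0,"ax":0,"ay":0,"az":2.1,"gripper":1},
    {"x":0,"y":0,"z":0,"ax":0,"ay":0,"az":0,"gripper":1},
    {"x":0,"y":0,"z":0,"ax":0,"ay":0,"az":0,"gripper":1},
    {"x":0,"y":0,"z":0,"ax":0,"ay":0,"az":0,"gripper":1},
  ],
)

```text
clock: 16.63
position: [0.5851, -0.2587, 0.3509]
ee_rot: [0.733, 0.68, 0.0, -0.0]
ft_force: [0.1, 0.3, -3.3]
grip_width: 0.229
grasp_force: 50.0
```

```bash
python3 -c "
from st import *
go([.584,-.261,.37],[.584,-.261,.1683])"
```

```text
t 16.63 p [ 0.5851 -0.2587  0.3509] th -4.27 tilt [0.     0.0005] F [ 0.1  0.3 -3.3] w 0.22935891597623106 g 49.99103128910065 j [-0.26  0.44  0.92  1.22 -0.35  1.64  0.51]
to [0.584, -0.261, 0.37] tool mm [ -2.4  -1.  -19.2]
to [0.584, -0.261, 0.1683] tool mm [-1.000e-01  0.000e+00  2.017e+02]
```

Call:
apply_moves(
  rows=[
    {"x":-2,"y":-1,"z":30,"ax":0,"ay":0,"az":0,"gripper":1},
    {"x":0,"y":0,"z":34,"ax":0,"ay":0,"az":0,"gripper":1},
    {"x":0,"y":0,"z":34,"ax":0,"ay":0,"az":0,"gripper":1},
    {"x":0,"y":0,"z":30,"ax":0,"ay":0,"az":0,"gripper":1},
    {"x":0,"y":0,"z":20,"ax":0,"ay":0,"az":0,"gripper":1},
  ],
)

```text
clock: 17.05
position: [0.583, -0.2597, 0.1996]
ee_rot: [0.733, 0.68, -0.001, -0.001]
ft_force: [-0.2, 1.0, -2.3]
grip_width: 0.227
grasp_force: 49.9
```

Call:
apply_moves(
  rows=[
    {"x":0,"y":0,"z":10,"ax":0,"ay":0,"az":0,"gripper":1},
    {"x":0,"y":0,"z":6,"ax":0,"ay":0,"az":0,"gripper":1},
    {"x":0,"y":0,"z":6,"ax":0,"ay":0,"az":0,"gripper":1},
    {"x":0,"y":0,"z":4,"ax":0,"ay":0,"az":0,"gripper":1},
    {"x":0,"y":0,"z":0,"ax":0,"ay":0,"az":0,"gripper":1},
  ],
)

```text
clock: 17.47
position: [0.584, -0.2617, 0.1774]
ee_rot: [0.734, 0.679, 0.0, 0.0]
ft_force: [1.0, 1.2, -0.4]
grip_width: 0.227
grasp_force: 50.3
```

Call:
apply_moves(
  rows=[
    {"x":0,"y":0,"z":1,"ax":0,"ay":0,"az":0,"gripper":1},
    {"x":0,"y":0,"z":1,"ax":0,"ay":0,"az":0,"gripper":1},
    {"x":0,"y":0,"z":0,"ax":0,"ay":0,"az":0,"gripper":1},
  ],
)

```text
clock: 17.72
position: [0.5838, -0.2619, 0.1756]
ee_rot: [0.734, 0.679, 0.0, 0.001]
ft_force: [0.7, 0.2, -1.1]
grip_width: 0.23
grasp_force: 50.3
```

```bash
python3 -c "
from st import *
go([.584,-.261,.1683])"
```

```text
t 17.72 p [ 0.5838 -0.2619  0.1756] th -4.43 tilt [ 0.0014 -0.0002] F [ 0.7  0.2 -1.1] w 0.22960771435743346 g 50.33295750617981 j [-0.28  0.5   0.87  1.52 -0.39  1.31  0.56]
to [0.584, -0.261, 0.1683] tool mm [0.9 0.1 7.3]
```

Call:
apply_moves(
  rows=[
    {"x":0,"y":0,"z":2,"ax":0,"ay":0,"az":0,"gripper":1},
    {"x":0,"y":0,"z":2,"ax":0,"ay":0,"az":0,"gripper":1},
    {"x":0,"y":0,"z":1,"ax":0,"ay":0,"az":0,"gripper":1},
    {"x":0,"y":0,"z":0,"ax":0,"ay":0,"az":0,"gripper":1},
  ],
)

```text
clock: 18.05
position: [0.5834, -0.2619, 0.1698]
ee_rot: [0.734, 0.679, 0.0, 0.0]
ft_force: [0.5, 0.2, 1.0]
grip_width: 0.225
grasp_force: 50.4
```

Call:
apply_moves(
  rows=[
    {"x":0,"y":0,"z":1,"ax":0,"ay":0,"az":0,"gripper":1},
    {"x":0,"y":0,"z":1,"ax":0,"ay":0,"az":0,"gripper":1},
    {"x":0,"y":0,"z":0,"ax":0,"ay":0,"az":0,"gripper":1},
  ],
)

```text
clock: 18.3
position: [0.5834, -0.2619, 0.1683]
ee_rot: [0.734, 0.679, 0.0, 0.0]
ft_force: [1.7, 1.7, 2.9]
grip_width: 0.234
grasp_force: 50.8
```

Call:
apply_moves(
  rows=[
    {"x":0,"y":0,"z":1,"ax":0,"ay":0,"az":0,"gripper":1},
    {"x":0,"y":0,"z":0,"ax":0,"ay":0,"az":0,"gripper":1},
    {"x":0,"y":0,"z":0,"ax":0,"ay":0,"az":0,"gripper":1},
    {"x":0,"y":0,"z":0,"ax":0,"ay":0,"az":0,"gripper":1},
    {"x":0,"y":0,"z":0,"ax":0,"ay":0,"az":0,"gripper":1},
  ],
)

```text
clock: 18.72
position: [0.5835, -0.262, 0.1682]
ee_rot: [0.734, 0.679, 0.0, 0.0]
ft_force: [-2.0, 3.0, 11.4]
grip_width: 0.231
grasp_force: 52.0
```

Call:
apply_moves(
  rows=[
    {"x":0,"y":0,"z":0,"ax":0,"ay":0,"az":0,"gripper":1},
    {"x":0,"y":0,"z":0,"ax":0,"ay":0,"az":0,"gripper":1},
    {"x":0,"y":0,"z":0,"ax":0,"ay":0,"az":0,"gripper":1},
    {"x":0,"y":0,"z":0,"ax":0,"ay":0,"az":0,"gripper":1},
  ],
)

```text
clock: 19.05
position: [0.5835, -0.262, 0.1682]
ee_rot: [0.734, 0.679, 0.0, 0.0]
ft_force: [-2.4, 3.3, 11.0]
grip_width: 0.226
grasp_force: 52.0
```

```bash
python3 -c "
from st import *
go([.5756,.2531,.37])"
```

```text
t 19.05 p [ 0.5835 -0.262   0.1682] th -4.43 tilt [0.001  0.0002] F [-2.4  3.3 11. ] w 0.22597864389546382 g 51.98913395404816 j [-0.27  0.51  0.87  1.52 -0.4   1.29  0.56]
to [0.5756, 0.2531, 0.37] tool mm [ 513.   -47.4 -201.7]
```

Call:
apply_moves(
  rows=[
    {"x":0,"y":0,"z":-6,"ax":0,"ay":0,"az":0,"gripper":1},
    {"x":0,"y":0,"z":-16,"ax":0,"ay":0,"az":0,"gripper":1},
    {"x":0,"y":0,"z":-30,"ax":0,"ay":0,"az":0,"gripper":1},
    {"x":0,"y":0,"z":-36,"ax":0,"ay":0,"az":0,"gripper":1},
    {"x":0,"y":0,"z":-36,"ax":0,"ay":0,"az":0,"gripper":1},
  ],
)

```text
clock: 19.47
position: [0.5822, -0.2618, 0.2915]
ee_rot: [0.734, 0.679, -0.001, -0.001]
ft_force: [1.3, 0.6, -3.5]
grip_width: 0.23
grasp_force: 50.5
```

Call:
apply_moves(
  rows=[
    {"x":0,"y":0,"z":-36,"ax":0,"ay":0,"az":0,"gripper":1},
    {"x":0,"y":0,"z":-32,"ax":0,"ay":0,"az":-2,"gripper":1},
    {"x":0,"y":0,"z":-12,"ax":0,"ay":0,"az":-2.1,"gripper":1},
    {"x":20,"y":0,"z":0,"ax":0,"ay":0,"az":0,"gripper":1},
    {"x":36,"y":-1,"z":0,"ax":0,"ay":0,"az":0,"gripper":1},
  ],
)

```text
clock: 19.88
position: [0.5808, -0.2104, 0.3713]
ee_rot: [0.712, 0.702, -0.001, 0.001]
ft_force: [0.6, 0.7, -3.3]
grip_width: 0.226
grasp_force: 50.5
```

Call:
apply_moves(
  rows=[
    {"x":38,"y":-1,"z":0,"ax":0,"ay":0,"az":0,"gripper":1},
    {"x":38,"y":-1,"z":0,"ax":0,"ay":0,"az":0,"gripper":1},
    {"x":38,"y":-1,"z":0,"ax":0,"ay":0,"az":0,"gripper":1},
    {"x":38,"y":-1,"z":0,"ax":0,"ay":0,"az":0,"gripper":1},
    {"x":38,"y":-1,"z":0,"ax":0,"ay":0,"az":0,"gripper":1},
  ],
)

```text
clock: 20.3
position: [0.5778, -0.0144, 0.3706]
ee_rot: [0.709, 0.705, -0.001, -0.0]
ft_force: [0.5, -0.2, -3.8]
grip_width: 0.224
grasp_force: 50.5
```

Call:
apply_moves(
  rows=[
    {"x":38,"y":-1,"z":0,"ax":0,"ay":0,"az":0,"gripper":1},
    {"x":38,"y":-1,"z":0,"ax":0,"ay":0,"az":0,"gripper":1},
    {"x":38,"y":-1,"z":0,"ax":0,"ay":0,"az":0,"gripper":1},
    {"x":38,"y":-1,"z":0,"ax":0,"ay":0,"az":0,"gripper":1},
    {"x":38,"y":-1,"z":0,"ax":0,"ay":0,"az":0,"gripper":1},
  ],
)

```text
clock: 20.72
position: [0.5741, 0.1755, 0.3706]
ee_rot: [0.709, 0.705, -0.001, -0.0]
ft_force: [0.7, -0.4, -2.3]
grip_width: 0.228
grasp_force: 50.5
```

Call:
apply_moves(
  rows=[
    {"x":38,"y":0,"z":0,"ax":0,"ay":0,"az":0,"gripper":1},
    {"x":25,"y":0,"z":0,"ax":0,"ay":0,"az":0,"gripper":1},
    {"x":14,"y":0,"z":0,"ax":0,"ay":0,"az":0,"gripper":1},
    {"x":0,"y":0,"z":0,"ax":0,"ay":0,"az":0,"gripper":1},
    {"x":0,"y":0,"z":0,"ax":0,"ay":0,"az":0,"gripper":1},
  ],
)

```text
clock: 21.13
position: [0.5752, 0.2507, 0.3703]
ee_rot: [0.709, 0.705, -0.001, 0.0]
ft_force: [0.8, -1.2, -2.5]
grip_width: 0.23
grasp_force: 50.5
```

```bash
python3 - <<'E'
from st import *
import h,pickle
go([.5756,.2531,.37],[.5756,.2531,.1633])
# check whether the look of block unchanged: frame crop mean diff vs cams2
T=camera("top");o,p,r=state()
C=pickle.load(open("cams2.pkl","rb"))["top"]["color"].astype(int)
d=np.abs(T["color"].astype(int)-C).max(2)
import cv2
g=T["color"].astype(int)[190:290,355:445]
m=((g.min(2)>150)&(g[:,:,0]-g[:,:,2]>15)).astype(np.uint8)
n,l,s,c=cv2.connectedComponentsWithStats(m)
print([(s[i].tolist(),h.onz(T,c[i]+[355,190],.065).round(3)) for i in range(1,n) if 300<s[i,4]<2500])
E
```

```text
t 21.13 p [0.5752 0.2507 0.3703] th -0.34 tilt [-0.0009 -0.0019] F [ 0.8 -1.2 -2.5] w 0.22990104045434598 g 50.52473723888397 j [-1.    0.37  0.75  1.2  -0.24  1.66 -0.32]
to [0.5756, 0.2531, 0.37] tool mm [2.4 0.4 0.3]
to [0.5756, 0.2531, 0.1633] tool mm [4.000e-01 2.000e-01 2.067e+02]
[]
```

Call:
apply_moves(
  rows=[
    {"x":2,"y":0.5,"z":34,"ax":0,"ay":0,"az":0,"gripper":1},
    {"x":0,"y":0,"z":36,"ax":0,"ay":0,"az":0,"gripper":1},
    {"x":0,"y":0,"z":36,"ax":0,"ay":0,"az":0,"gripper":1},
    {"x":0,"y":0,"z":36,"ax":0,"ay":0,"az":0,"gripper":1},
    {"x":0,"y":0,"z":25,"ax":0,"ay":0,"az":0,"gripper":1},
  ],
)

```text
clock: 21.6
position: [0.575, 0.2504, 0.2011]
ee_rot: [0.71, 0.704, -0.001, -0.0]
ft_force: [-0.0, 0.4, -3.5]
grip_width: 0.228
grasp_force: 50.5
```

Call:
apply_moves(
  rows=[
    {"x":0,"y":0,"z":18,"ax":0,"ay":0,"az":0,"gripper":1},
    {"x":0,"y":0,"z":5,"ax":0,"ay":0,"az":0,"gripper":1},
    {"x":0,"y":0,"z":0,"ax":0,"ay":0,"az":0,"gripper":1},
    {"x":0,"y":0,"z":0,"ax":0,"ay":0,"az":0,"gripper":1},
  ],
)

```text
clock: 21.93
position: [0.5766, 0.2522, 0.1824]
ee_rot: [0.71, 0.704, 0.001, 0.0]
ft_force: [-0.4, 0.7, -3.1]
grip_width: 0.227
grasp_force: 50.4
```

```bash
python3 -c "
from st import *
go([.5756,.2531,.1633])"
```

```text
t 21.93 p [0.5766 0.2522 0.1824] th -0.43 tilt [0.0013 0.0005] F [-0.4  0.7 -3.1] w 0.22674667265972995 g 50.44634163379669 j [-1.02  0.42  0.71  1.53 -0.28  1.29 -0.28]
to [0.5756, 0.2531, 0.1633] tool mm [ 0.9 -1.  19.1]
```

Call:
apply_moves(
  rows=[
    {"x":1,"y":-1,"z":6,"ax":0,"ay":0,"az":0,"gripper":1},
    {"x":0,"y":0,"z":5,"ax":0,"ay":0,"az":0,"gripper":1},
    {"x":0,"y":0,"z":4,"ax":0,"ay":0,"az":0,"gripper":1},
    {"x":0,"y":0,"z":2,"ax":0,"ay":0,"az":0,"gripper":1},
    {"x":0,"y":0,"z":0,"ax":0,"ay":0,"az":0,"gripper":1},
  ],
)

```text
clock: 22.35
position: [0.5747, 0.2542, 0.1636]
ee_rot: [0.709, 0.705, -0.0, -0.0]
ft_force: [-0.4, 0.6, -3.5]
grip_width: 0.227
grasp_force: 50.6
```

Call:
apply_moves(
  rows=[
    {"x":0,"y":0,"z":1,"ax":0,"ay":0,"az":0,"gripper":1},
    {"x":0,"y":0,"z":1,"ax":0,"ay":0,"az":0,"gripper":1},
    {"x":0,"y":0,"z":0,"ax":0,"ay":0,"az":0,"gripper":1},
  ],
)

```text
clock: 22.6
position: [0.5751, 0.2542, 0.1633]
ee_rot: [0.709, 0.705, 0.001, -0.0]
ft_force: [-2.3, -1.4, 5.7]
grip_width: 0.229
grasp_force: 51.8
```

Seated at the same height as at the start. Releasing and rising.

Call:
apply_moves(
  rows=[
    {"x":0,"y":0,"z":-1,"ax":0,"ay":0,"az":0,"gripper":1},
    {"x":0,"y":0,"z":0,"ax":0,"ay":0,"az":0,"gripper":0.6},
    {"x":0,"y":0,"z":0,"ax":0,"ay":0,"az":0,"gripper":0.4},
    {"x":0,"y":0,"z":0,"ax":0,"ay":0,"az":0,"gripper":0},
    {"x":0,"y":0,"z":0,"ax":0,"ay":0,"az":0,"gripper":0},
  ],
)

```text
clock: 23.02
position: [0.5749, 0.2543, 0.1631]
ee_rot: [0.709, 0.705, 0.0, 0.0]
ft_force: [0.0, 0.2, 0.2]
grip_width: 0.786
grasp_force: 0.0
```

Call:
apply_moves(
  rows=[
    {"x":0,"y":0,"z":0,"ax":0,"ay":0,"az":0,"gripper":0},
    {"x":0,"y":0,"z":-10,"ax":0,"ay":0,"az":0,"gripper":0},
    {"x":0,"y":0,"z":-25,"ax":0,"ay":0,"az":0,"gripper":0},
    {"x":0,"y":0,"z":-35,"ax":0,"ay":0,"az":0,"gripper":0},
    {"x":0,"y":0,"z":-35,"ax":0,"ay":0,"az":0,"gripper":0},
  ],
)

```text
clock: 23.43
position: [0.5743, 0.2538, 0.2696]
ee_rot: [0.709, 0.705, -0.001, -0.0]
ft_force: [0.3, 0.0, 0.8]
grip_width: 1.001
grasp_force: 0.0
```

Call:
apply_moves(
  rows=[
    {"x":0,"y":0,"z":-35,"ax":0,"ay":0,"az":0,"gripper":0},
    {"x":0,"y":0,"z":-30,"ax":0,"ay":0,"az":0,"gripper":0},
    {"x":0,"y":0,"z":0,"ax":0,"ay":0,"az":0,"gripper":0},
    {"x":0,"y":0,"z":0,"ax":0,"ay":0,"az":0,"gripper":0},
    {"x":0,"y":0,"z":0,"ax":0,"ay":0,"az":0,"gripper":0},
  ],
)

```text
clock: 23.85
position: [0.5747, 0.2542, 0.3328]
ee_rot: [0.709, 0.705, -0.0, -0.0]
ft_force: [0.3, 0.2, -0.6]
grip_width: 1.001
grasp_force: 0.0
```

```bash
python3 - <<'E'
from st import *
import h,cv2,pickle
go()
S=camera("side");T=camera("top")
A=pickle.load(open("cams.pkl","rb"))
# gauge in side: compare with start image in the stand region
a=S["color"].astype(int)[130:240,245:292];b=A["side"]["color"].astype(int)[130:240,245:292]
print("stand side diff px",int((np.abs(a-b).max(2)>40).sum()),"of",a.shape[0]*a.shape[1])
a=S["color"].astype(int)[205:275,325:395];b=A["side"]["color"].astype(int)[205:275,325:395]
print("pot/tape diff",int((np.abs(a-b).max(2)>40).sum()))
# block in top vs frame
m=np.hstack([cv2.resize(S["color"][130:250,225:345,::-1],(400,400),interpolation=2),cv2.resize(T["color"][165:290,320:445,::-1],(400,400),interpolation=2)])
cv2.imwrite("pics/v7.png",m)
E
```

```text
t 23.85 p [0.5747 0.2542 0.3328] th -0.34 tilt [-0.0003  0.    ] F [ 0.3  0.2 -0.6] w 1.000790376187721 g 0.0 j [-1.02  0.36  0.74  1.29 -0.24  1.58 -0.32]
stand side diff px 160 of 5170
pot/tape diff 456
```

View pics/v7.png

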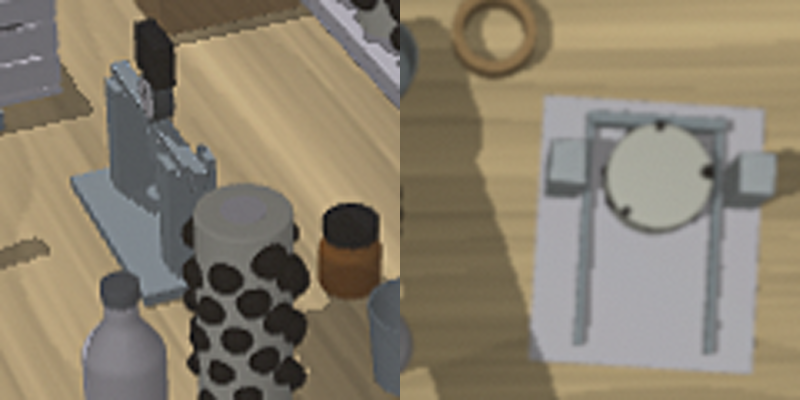

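The gauge lies upright in both notches (grip at (155,55)). The block is against the stop (centre (659,178)), and the pot stands upright. Handing in.

```bash
python3 -c "
from workcell import *
print(hand_in())"
```

```text
the job is handed in; nothing more can be done
None
```

I handed the job in at 23.9 s of robot time: block against the stop, pot dipped, gauge seated on both posts and laid back in its stand and released, pot upright; no verdict came back.

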